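Sort inspected camera modules and close up the carrier and reject drawer

ROBOT

A 6-joint arm with a two-finger parallel gripper is mounted at the origin on the work surface. World frame = base frame: x ahead of the robot, y to its left, z up, the work surface at z = 0. Lengths are in m, angles in rad, forces in N, time in s.
With the tool pointing down it reaches from about 0.4 to 0.825 m from the base axis. Payload 7 kg.
Tool frame: the origin (TCP) lies at the very end of the fingers, on their centre line; the grasp point (between the pads) lies behind it (hold_point_z is the z of the grasp point in the tool frame, in m); z points along the fingers, y is the line along which they close (so a half turn about z gives the same grasp; the last joint's range is limited). The gripper opens to 88 mm and grips with 3 to 60 N. Pads are 19 mm wide; open, the fingers measure 130 mm over their backs; the gripper's body (78 mm by 193 mm) begins 47 mm behind the grasp point.
Start: joints at [1.455, 0.359, 0.012, 0, -1.224, -0.288], TCP at [0.265, 0.621, 0.227] pointing down, gripper open.
Joint ranges: [-3.07, 3.07], [-1.43, 2.12], [-1.02, 1.25], [-3.03, 1.67], [-3.05, -0], [-3.03, 3.03]. Speed limits (rad/s): [2.39, 2.39, 3.01, 3.14, 3.14, 3.14].

INTERFACE

Orientations are given as a unit quaternion [w, x, y, z].
In Python, from cell import get_obs, grab_frame, sign_off, hold_point_z gives the robot as it stands.
- The arm moves only by the shell command python3 -m inch 'ROWS' [OPENING]. ROWS is JSON, a list of rows, each a list of 2 entries, a list of its own where there are three numbers: the shift along the tool's x, y, z in m, then the turn about the tool's z in rad. In form: [[[dx, dy, dz], spin], ...]. A call has 1 to 5 rows; each row shifts and turns the commanded pose from where the row before left it, along the tool's axes as they then stand; what a row does not reach is not made up. A row lasts 1/10 s, in which the tool goes at most 50 mm and 8.59 degrees, less where a joint would pass 70% of its speed; a pose out of reach is approached as far as the arm can. A call is refused whole if a number of a shift passes 0.05 or a number of a turn 0.15, either way. A call with a gripper value outside its range is refused whole. OPENING is the opening, from 0 (shut) to 1 (fully open), set as the call begins (- or left out, the last holds). The fingers move at their own pace and stop on an object; the grip force is fixed at half the most. Time passes only in rows, so rows that do not move let the fingers close. It gives the time, the measured TCP pose, the force, the opening and the grip force at its end, in the units of the state.
- get_obs(): the state, without advancing time (a new reading comes with each control period).
- grab_frame(name): name is "scene" or "top"; returns a dict with "image" (480x640x3 uint8, red, green, blue), "camera_matrix" (3x3 intrinsics, pixels), "distortion" ([k1, k2, p1, p2, k3] as OpenCV has them; the pictures are not rectified), "R" (3x3) and "t" (3): a world point X has camera coordinates R X + t. Camera axes: x right, y down, z forward; pixel columns grow to the right and rows downward; lengths in m; the calibration is good to about 2 mm. A picture is of the moment at which its call begins. There is no depth.
- sign_off(): hands the job in; it is judged then, once.
The state is a dict: "time_s": time; "q": joint angles; "dq": joint speeds; "joint_torque": joint torques, N m; "eef_pos": TCP position; "orientation": TCP orientation; "ft_force": force on the tool from outside, world axes, zero at the start; "ft_torque": the same for the moment, N m; "grip_width": opening from 0.0 (shut) to 1.0 (fully open); "gripper_force": force on a finger pad.
Only numpy, scipy, OpenCV 4.12 (cv2) and the standard library are available. Lean on these libraries where they do the work, as an engineer would, in place of code of your own. Each camera call takes 0.05 s, during which the arm holds its last target. There are 200 camera calls.

TASK

Inspection is finished: put each green-tagged camera module upright into a nest of its own in the aluminium carrier, and each red-tagged one upright into a nest of its own in the reject drawer. When all are loaded, slide the carrier's clear cover fully home over the compartment, then swing the clamp all the way down onto it; also push the reject drawer fully shut. Leave everything else on the bench where it stands.

Things in the scene. Friction and masses are not known exactly. Their poses are not given: they have to be found in the camera images.
- pass1: camera module: black housing 36 x 36 mm, 40 mm tall, steel lens barrel on top (22 mm diameter, 8 mm tall, 4 mm off-centre to +x), 48 mm in all, about 90 g; GREEN (passed) tag around the lens on top and down one (-x) side. Starts upright on the blue mat (3 mm thick); may be absent. Origin: centre of its underside, z up. Grip it across two parallel sides, about 32 mm above the underside.
- pass2: camera module: black housing 36 x 36 mm, 40 mm tall, steel lens barrel on top (22 mm diameter, 8 mm tall, 4 mm off-centre to +x), 48 mm in all, about 90 g; GREEN (passed) tag around the lens on top and down one (-x) side. Starts upright on the blue mat (3 mm thick); may be absent. Origin: centre of its underside, z up. Grip it across two parallel sides, about 32 mm above the underside.
- pass3: camera module: black housing 36 x 36 mm, 40 mm tall, steel lens barrel on top (22 mm diameter, 8 mm tall, 4 mm off-centre to +x), 48 mm in all, about 90 g; GREEN (passed) tag around the lens on top and down one (-x) side. Starts upright on the blue mat (3 mm thick); may be absent. Origin: centre of its underside, z up. Grip it across two parallel sides, about 32 mm above the underside.
- reject1: camera module: black housing 36 x 36 mm, 40 mm tall, steel lens barrel on top (22 mm diameter, 8 mm tall, 4 mm off-centre to +x), 48 mm in all, about 90 g; RED (rejected) tag around the lens on top and down one (-x) side. Starts upright on the blue mat (3 mm thick); may be absent. Origin: centre of its underside, z up. Grip it across two parallel sides, about 32 mm above the underside.
- reject2: camera module: black housing 36 x 36 mm, 40 mm tall, steel lens barrel on top (22 mm diameter, 8 mm tall, 4 mm off-centre to +x), 48 mm in all, about 90 g; RED (rejected) tag around the lens on top and down one (-x) side. Starts upright on the blue mat (3 mm thick); may be absent. Origin: centre of its underside, z up. Grip it across two parallel sides, about 32 mm above the underside.
- reject3: camera module: black housing 36 x 36 mm, 40 mm tall, steel lens barrel on top (22 mm diameter, 8 mm tall, 4 mm off-centre to +x), 48 mm in all, about 90 g; RED (rejected) tag around the lens on top and down one (-x) side. Starts upright on the blue mat (3 mm thick); may be absent. Origin: centre of its underside, z up. Grip it across two parallel sides, about 32 mm above the underside.
- carrier: fixed aluminium carrier, x away from the robot, yaw varies. Origin: under the centre of its open compartment, on the table. Compartment 116 (x) by 146 (y) mm inside, floor z 6 mm, walls 4-5 mm thick up to z 58 mm; rails along both sides (y +-76 mm, x -62 to +205 mm) up to z 68 mm; solid block 58 mm tall behind (x 62 to 205 mm) under the open cover. Clamp bracket on its left (+y) side.
- cover (a joint): clear flat sliding cover (124 x 147 x 4 mm, its top at carrier z 64 mm) with blue edges and a blue grip; slides along the carrier's x in its rails; m, 0 = fully home over the compartment, 0.14 = fully back; the compartment is uncovered above 0.124. Needs about 2 N and stays where it is left.
- cover_grip (a point): top centre of the cover's grip: an upright blue bar 14 mm (along x) by 50 mm (along y), 26 mm tall above the cover's top face; at carrier z 90 mm and, with the cover home, above the carrier's origin. Axes as the carrier's.
- clamp (a joint): toggle clamp arm on the left of the carrier, hinged about the carrier's y axis; rad, 0 = down (level, pointing to the carrier's -x, its rubber foot on the cover's edge), 1.57 = straight up, larger leans back (+x), limit 1.8. Stiff (about 0.12 N m): stays where it is left.
- clamp_tip (a point): end of the clamp arm's red grip (14 x 14 mm, the last 50 mm of the arm), 110 mm along the arm from its pivot, which lies at (115, 90, 72) mm in the carrier's frame.
- drawer (a joint): drawer with a red front in a low grey cabinet (fixed, 130 x 178 mm, 66 mm tall, red patch on top, yaw varies a little) on the right; m, 0 = shut, 0.12 = fully out, towards the robot. Inside 114 by 150 mm, floor at z 8 mm, sides 4 mm thick up to z 52 mm; front 6 mm thick, up to z 59 mm. Needs about 2 N, stays where it is left.
- drawer_pull (a point): middle of the front face of the drawer's steel pull bar (12 x 70 x 12 mm along y, its front 20 mm before the red front), 46 mm above the table and 85 mm before the middle of the row of reject nests. Axes: x the way the drawer slides shut, z up.
- nest1 (a point): nest 1 in the carrier's compartment (50 mm apart along its y): a black-ridged square pocket 44 x 44 mm, 8 mm deep, for one module. The point is the centre of the pocket's floor, z up, 6 mm above the table.
- nest2 (a point): nest 2 in the carrier's compartment (50 mm apart along its y): a black-ridged square pocket 44 x 44 mm, 8 mm deep, for one module. The point is the centre of the pocket's floor, z up, 6 mm above the table.
- nest3 (a point): nest 3 in the carrier's compartment (50 mm apart along its y): a black-ridged square pocket 44 x 44 mm, 8 mm deep, for one module. The point is the centre of the pocket's floor, z up, 6 mm above the table.
- reject_nest1 (a point): reject nest 1 in the drawer (50 mm apart along its y): a black-ridged square pocket 44 x 44 mm, 8 mm deep, for one module. The point is the centre of the pocket's floor, z up, 8 mm above the table; moves with the drawer.
- reject_nest2 (a point): reject nest 2 in the drawer (50 mm apart along its y): a black-ridged square pocket 44 x 44 mm, 8 mm deep, for one module. The point is the centre of the pocket's floor, z up, 8 mm above the table; moves with the drawer.
- reject_nest3 (a point): reject nest 3 in the drawer (50 mm apart along its y): a black-ridged square pocket 44 x 44 mm, 8 mm deep, for one module. The point is the centre of the pocket's floor, z up, 8 mm above the table; moves with the drawer.
- jar: small lens-cap jar, 32 mm diameter, 34 mm tall, standing on the mat among the modules; not part of the job, leave it alone. Origin: centre of its underside.
- driver: screwdriver, 150 mm, lying at the back; not part of the job, leave it alone. Origin: within its length.
- dish: glass dish, 76 mm diameter, 18 mm tall, at the back; not part of the job, leave it alone. Origin: centre of its underside.
- bottle: white bottle, 52 mm diameter, 130 mm tall, on the right; not part of the job, leave it alone. Origin: centre of its underside.
- tape: roll of yellow tape, 72 mm diameter, 18 mm tall, lying on the right; not part of the job, leave it alone. Origin: centre of its underside.
Mind the look-alikes: they are no part of the job. What is shaped like the part that bears drawer but yellow is not meant.

How it is judged:
On the way, in this order (a step that is already met when the one before it is completed fails the run):
1. all green modules are seated in carrier nests and all red ones in drawer nests ((distance between pass1 and nest1 below 0.0075 m or distance between pass1 and nest2 below 0.0075 m or distance between pass1 and nest3 below 0.0075 m) and angle between each of pass1, pass2, pass3, reject1, reject2, reject3's own z axis and vertical below 0.1 rad and (distance between pass2 and nest1 below 0.0075 m or distance between pass2 and nest2 below 0.0075 m or distance between pass2 and nest3 below 0.0075 m) and (distance between pass3 and nest1 below 0.0075 m or distance between pass3 and nest2 below 0.0075 m or distance between pass3 and nest3 below 0.0075 m) and (distance between reject1 and reject_nest1 below 0.0075 m or distance between reject1 and reject_nest2 below 0.0075 m or distance between reject1 and reject_nest3 below 0.0075 m) and (distance between reject2 and reject_nest1 below 0.0075 m or distance between reject2 and reject_nest2 below 0.0075 m or distance between reject2 and reject_nest3 below 0.0075 m) and (distance between reject3 and reject_nest1 below 0.0075 m or distance between reject3 and reject_nest2 below 0.0075 m or distance between reject3 and reject_nest3 below 0.0075 m)), for 0.2 s.
2. the cover is fully home over the loaded carrier ((distance between pass1 and nest1 below 0.0075 m or distance between pass1 and nest2 below 0.0075 m or distance between pass1 and nest3 below 0.0075 m) and angle between each of pass1, pass2, pass3's own z axis and vertical below 0.1 rad and (distance between pass2 and nest1 below 0.0075 m or distance between pass2 and nest2 below 0.0075 m or distance between pass2 and nest3 below 0.0075 m) and (distance between pass3 and nest1 below 0.0075 m or distance between pass3 and nest2 below 0.0075 m or distance between pass3 and nest3 below 0.0075 m) and value of joint cover below 0.004 m), for 0.2 s.
3. the clamp is down on the closed cover (value of joint cover below 0.004 m and value of joint clamp below 0.06 rad), for 0.2 s.
At the end, for the whole second after the job is handed in: Every green module upright (within 0.1 rad) on the floor of a carrier nest, every red one on the floor of a drawer nest (underside centre within 7.5 mm of the nest's point), at rest; cover within 4 mm of home, clamp within 0.06 rad of down, drawer within 4 mm of shut (all of step 1 and all of step 3 and value of joint drawer below 0.004 m and linear speed of each of pass1, pass2, pass3, reject1, reject2, reject3 below 0.02 m/s); the robot touches nothing.
It fails at once if a bystander is moved more than 40 mm (distance of any of jar, driver, dish, bottle, tape from where it was at the start of the episode above 0.04 m).
It fails at once if a standing bystander is tipped over (angle between any of jar, dish, bottle, tape's own z axis and vertical above 0.6 rad).
Of pass1, pass2, pass3 only 2 to 3 are there at a start; the rules pass over those that are not, and their reading is None.
Of reject1, reject2, reject3 only 2 to 3 are there at a start; the rules pass over those that are not, and their reading is None.
At some moment in a run one of pass1, pass2, pass3, reject1, reject2, reject3 may be knocked a few centimetres aside while the robot is not near it.
It also fails if it takes over 210 s, if anything falls off the work surface, if the arm or the gripper's body presses on something with over 40 N, if the wrist force passes 120 N, or if a joint passes its speed limit or range.

## Working session

There is one attempt and no reset: what is moved stays moved. The work goes in short steps, Python scripts to look and compute and a shell command to move; the robot and the scene stay as the last step left them, time stands still between calls to the robot, and variables do not carry over. Pictures are saved under pics/ and viewed, at most 17 in all, crops included, and the job is handed in when it is done.

```bash
mkdir -p pics; ls; cat > h.py <<'E'
import numpy as np, cv2
from cell import get_obs, grab_frame, sign_off, hold_point_z
def snap(name, fn=None):
    f=grab_frame(name)
    if fn: cv2.imwrite('pics/'+fn, cv2.cvtColor(f['image'],cv2.COLOR_RGB2BGR))
    return f
def ray(f,uv,z):
    n=cv2.undistortPoints(np.array(uv,float).reshape(-1,1,2),f['camera_matrix'],np.array(f['distortion'],float)).reshape(-1,2)
    R=np.array(f['R']);t=np.array(f['t']); c=-R.T@t
    d=np.c_[n,np.ones(len(n))]@R
    return c+d*((z-c[2])/d[:,2])[:,None]
def proj(f,X):
    return cv2.projectPoints(np.array(X,float).reshape(-1,3),cv2.Rodrigues(np.array(f['R'],float))[0],np.array(f['t'],float),f['camera_matrix'],np.array(f['distortion'],float))[0].reshape(-1,2)
E
python3 - <<'E'
from h import *
for n in('top','scene'):
    f=snap(n,n+'0.png'); print(n,-np.array(f['R']).T@f['t'],np.round(f['R'],2).tolist(),f['distortion'])
print(get_obs(), hold_point_z if not callable(hold_point_z) else hold_point_z())
E
```

```text
pics
top [ 0.36285538 -0.0771908   1.69750549] [[-0.03, -1.0, 0.01], [-1.0, 0.02, -0.07], [0.07, -0.01, -1.0]] [-0.20878334  0.          0.          0.          0.        ]
scene [1.0510511  0.40214903 0.83267762] [[-0.68, 0.73, 0.0], [0.53, 0.49, -0.69], [-0.51, -0.47, -0.72]] [0.02011856 0.         0.         0.         0.        ]
{'time_s': 0.1, 'q': array([ 1.45509698e+00,  3.59336406e-01,  1.11860207e-02, -2.95672615e-04,
       -1.22409708e+00, -2.88079047e-01]), 'dq': array([-6.21071917e-04, -2.98305957e-03,  1.85548381e-03,  1.63786966e-03,
       -2.84987670e-04,  2.81961034e-05]), 'joint_torque': array([-2.46845695e-03, -5.84163237e+01,  2.93749398e+01,  7.01562837e+00,
        1.01862982e-02, -4.32853369e-05]), 'eef_pos': array([0.26507763, 0.62031939, 0.22572049]), 'orientation': array([ 7.34841785e-04,  9.79679142e-01, -2.00569773e-01, -7.60281814e-05]), 'ft_force': array([ 0.63237209,  0.61919878, -0.76797624]), 'ft_torque': array([ 0.02345207,  0.02110374, -0.00147596]), 'gripper_force': 0.0, 'grip_width': 0.9968064653933791} -0.0188
```

View pics/top0.png

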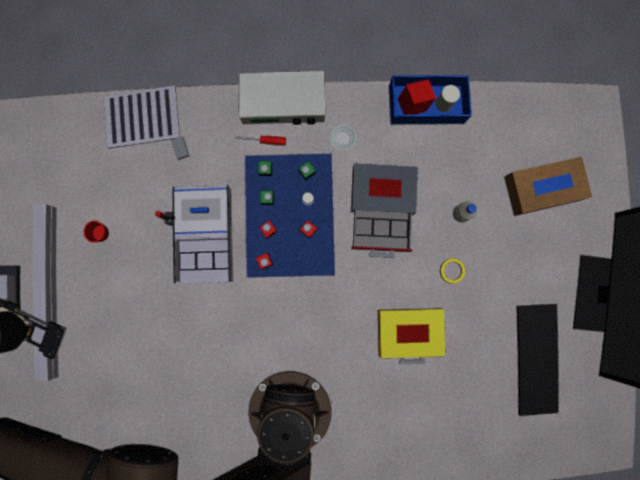

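View pics/scene0.png

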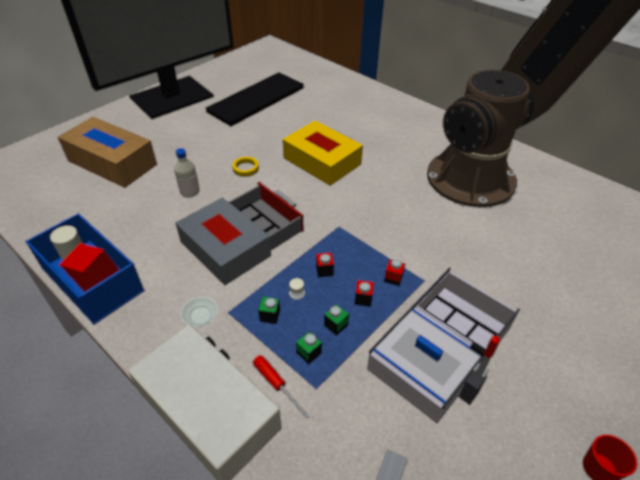

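The top view shows greens at about (265,168), (307,170), (266,198) and reds at (268,229), (308,229), (264,262). The jar is at (307,198), the carrier compartment around (203,260) and the drawer nests around (382,229). The cover is back, the clamp is up, and the yellow cabinet is the decoy.

```bash
python3 - <<'E'
from h import *
im=cv2.imread('pics/top0.png')
cv2.imwrite('pics/z1.png',cv2.resize(im[145:285,145:275],None,fx=4.2,fy=4.2,interpolation=cv2.INTER_CUBIC))
cv2.imwrite('pics/z2.png',cv2.resize(im[145:285,245:425],None,fx=4.2,fy=4.2,interpolation=cv2.INTER_CUBIC))
f=snap('top');I=f['image']
hsv=cv2.cvtColor(I,cv2.COLOR_RGB2HSV)
for nm,m in (('g',cv2.inRange(hsv,(40,90,30),(85,255,255))),('r',cv2.inRange(hsv,(0,130,60),(8,255,255))|cv2.inRange(hsv,(172,130,60),(180,255,255)))):
    n,l,s,c=cv2.connectedComponentsWithStats(m)
    for i in range(1,n):
        if s[i,4]<15: continue
        x,y=c[i]
        cn=cv2.findContours((l==i).astype(np.uint8),cv2.RETR_EXTERNAL,cv2.CHAIN_APPROX_NONE)[0][0]
        r=cv2.minAreaRect(cn)
        print(nm,s[i],np.round(c[i],1),'W',np.round(ray(f,[r[0]],.043)[0][:2],4),np.round(r[1],1),round(r[2]))
E
```

```text
g [258 161  14  14 110] [264.5 166.8] W [0.6854 0.0516] [12.5 12.9] 6
g [299 162  16  16 117] [306.9 169.3] W [ 0.6758 -0.0655] [12.8 13. ] 56
g [260 191  13  13 112] [265.3 197.2] W [0.6008 0.0487] [12. 12.] 90
r [406  80  30  25 511] [420.4  91.6] W [ 0.8971 -0.3968] [23.4 24. ] 72
r [260 136  26   9 195] [272.8 139.9] W [0.7628 0.028 ] [25.5  7.8] 6
r [369 178  33  19 556] [384.6 187.4] W [ 0.6198 -0.2827] [32.1 17.5] 4
r [156 211   6   6  28] [158.4 213.6] W [0.563  0.3528] [5. 5.] 90
r [ 84 221  22  21 337] [ 94.3 231.3] W [0.5186 0.5415] [20. 21.] 90
r [260 221  16  16 106] [268.2 229.6] W [0.5123 0.0462] [12.8 12.2] 56
r [300 221  17  16 112] [308.7 229.2] W [ 0.5101 -0.066 ] [12.9 12.8] 40
r [352 246  60   5 116] [381.  248.4] W [ 0.45   -0.2678] [59.1  2. ] 3
r [256 253  16  16 111] [263.6 260.1] W [0.4239 0.0585] [12.6 12.8] 68
r [398 325  30  17 484] [412.6 333.4] W [ 0.2137 -0.3472] [16. 29.] 90
```

View pics/z1.png

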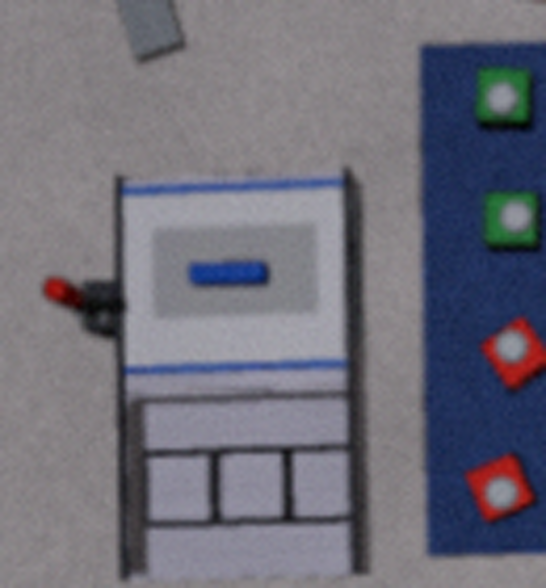

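View pics/z2.png

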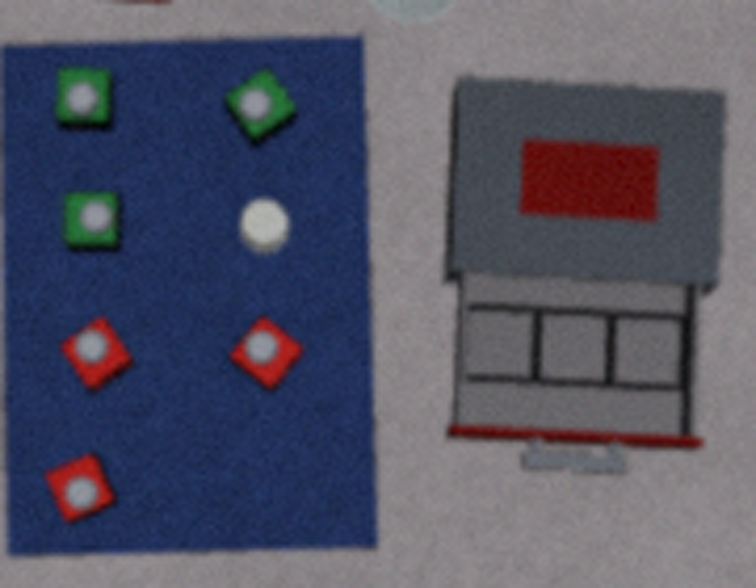

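The zooms show the cover fully back and three clear nests each in the carrier and the drawer. The drawer's nests sit close to the cabinet's front edge, so it may not be fully out. Next I measure everything.

```bash
cat >> h.py <<'E'
def up(I,k=6): return cv2.resize(I,None,fx=k,fy=k,interpolation=cv2.INTER_CUBIC)
def dn(p,k=6): return (np.array(p,float)+.5)/k-.5
G=((40,90,30),(85,255,255)); 
def mods(f,z=.043,box=(145,285,245,335)):
    a,b,c,d=box
    hsv=cv2.cvtColor(up(f['image'][a:b,c:d]),cv2.COLOR_RGB2HSV); out=[]
    for nm,m in (('g',cv2.inRange(hsv,(40,90,30),(85,255,255))),('r',cv2.inRange(hsv,(0,130,60),(8,255,255))|cv2.inRange(hsv,(172,130,60),(180,255,255)))):
        for cn in cv2.findContours(m,cv2.RETR_EXTERNAL,cv2.CHAIN_APPROX_NONE)[0]:
            if cv2.contourArea(cn)<2000: continue
            bx=cv2.boxPoints(cv2.minAreaRect(cn)); w=ray(f,dn(bx)+[c,a],z)[:,:2]
            e=w[1]-w[0]; yaw=(np.arctan2(e[1],e[0])+np.pi/4)%(np.pi/2)-np.pi/4
            out.append((nm,w.mean(0),yaw,[np.linalg.norm(w[1]-w[0])*1e3,np.linalg.norm(w[2]-w[1])*1e3]))
    return out
def plan(x,y,z,psi,frm=None):
    "spin, then shift along tool axes after spin (total), from the measured pose"
    o=get_obs(); w,a,b,c=o['orientation']; p=o['eef_pos']
    h=np.arctan2(2*(a*b+w*c),1-2*(b*b+c*c))
    if frm is not None: p,h=np.array(frm[:3]),frm[3]
    dx,dy=x-p[0],y-p[1]; C,S=np.cos(psi),np.sin(psi)
    print('from',np.round(p,4),'psi',round(h,4),'| spin',round(-(psi-h),3),'| tx %.4f ty %.4f tz %.4f'%(dx*C+dy*S,dx*S-dy*C,p[2]-z))
E
python3 - <<'E'
from h import *
f=snap('top'); print(f['camera_matrix'][0][0])
for m in mods(f): print(m[0],np.round(m[1],4),round(m[2],3),np.round(m[3],1))
# zoom pixel corners -> world
Z=lambda p,c:dn(p,4.2)+[c,145]
def show(n,p,c,z): print(n,np.round(ray(f,Z(p,c),z)[:,:2],4).tolist())
show('carrier ridge x (213,upper/lower),(287)',[(213,452),(213,522),(287,449),(287,521)],145,.014)
show('cover corners',[(125,190),(345,183),(125,371),(346,364)],145,.064)
show('grip',[(228,272)],145,.09)
show('drawer ridges',[(538,310),(538,380),(611,313),(611,383)],245,.016)
show('cab edge',[(455,281),(715,290)],245,.066)
show('cab back',[(460,80),(722,93)],245,.066)
show('drawer front',[(450,432),(700,442)],245,.059)
show('pull',[(525,458),(623,463)],245,.052)
# scene-camera cross-check: lens tops
s=snap('scene'); hs=cv2.cvtColor(s['image'],cv2.COLOR_RGB2HSV)
for m in mods(f): print(np.round(proj(s,[*m[1],.043]),1), np.round(proj(f,[*m[1],.043]),1))
E
```

```text
600.9722177081006
g [0.6015 0.0475] -0.027 [36.3 36.5]
g [ 0.6759 -0.0659] 0.572 [38. 37.]
g [0.6851 0.0516] -0.044 [37.6 36.6]
r [0.424  0.0583] 0.392 [36.  36.4]
r [0.5119 0.0457] 0.579 [34.9 37.6]
r [ 0.5097 -0.0662] -0.696 [35.9 36.5]
carrier ridge x (213,upper/lower),(287) [[0.4534, 0.2542], [0.4063, 0.2548], [0.4542, 0.2038], [0.4059, 0.2045]]
cover corners [[0.6252, 0.3022], [0.6253, 0.1552], [0.5052, 0.3025], [0.5061, 0.1558]]
grip [[0.5653, 0.2283]]
drawer ridges [[0.5365, -0.2488], [0.4894, -0.2473], [0.5334, -0.2981], [0.4862, -0.2964]]
cab edge [[0.5516, -0.1901], [0.5419, -0.3607]]
cab back [[0.6845, -0.1976], [0.6727, -0.3709]]
drawer front [[0.4537, -0.1844], [0.4429, -0.3482]]
pull [[0.4358, -0.2335], [0.4308, -0.2979]]
[[337.7 312. ]] [[266.4 196.7]]
[[270.2 302.5]] [[306.6 169.3]]
[[309.9 340. ]] [[264.5 167.2]]
[[396.2 265.1]] [[263.7 260.7]]
[[365.7 285.4]] [[267.6 228.8]]
[[326.  257.2]] [[308.1 228.6]]
```

```bash
python3 - <<'E'
from h import *
s=snap('scene');f=snap('top')
im=cv2.cvtColor(s['image'],cv2.COLOR_RGB2BGR)[230:390,220:520]; im=up(im,2.6)
for m in mods(f):
    y=m[2];Rz=np.array([[np.cos(y),-np.sin(y)],[np.sin(y),np.cos(y)]])
    q=np.array([[1,1],[1,-1],[-1,-1],[-1,1]])*.018@Rz.T+m[1]
    p=((proj(s,np.c_[q,np.full(4,.043)])-[220,230]+.5)*2.6-.5).astype(int)
    cv2.polylines(im,[p.reshape(-1,1,2)],True,(255,255,0),1)
cv2.imwrite('pics/chk.png',im)
E
```

```text
(no output)
```

View pics/chk.png

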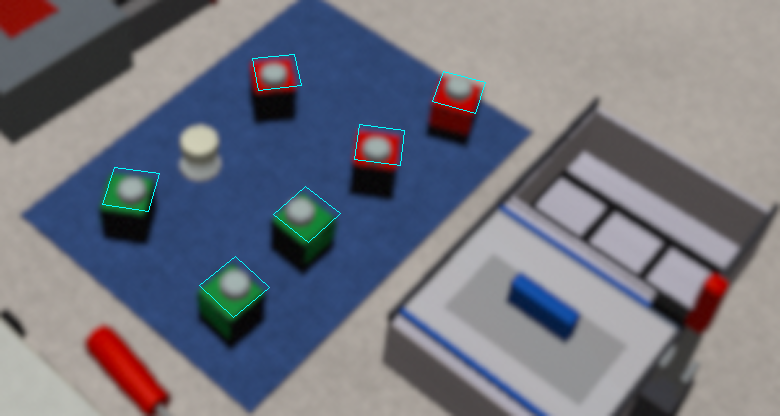

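The carrier is centred at (0.430, 0.229) with yaw about 0. The drawer's nest 2 is at (0.511, -0.273) with yaw about -0.06, and only 36 mm of it clears the cabinet front. That leaves no room for the fingers, so I'll ease the drawer out first.

```bash
python3 - <<'E'
from h import *
plan(.509,-.272,.2,-1.631)
E
python3 -m inch '[[[0,0,0],0.14],[[0,0,0],0.14],[[0,0,0],0.14],[[0,0,0],0.14],[[0,0,0],0.14]]' 0
python3 -m inch '[[[0,0,0],0.14],[[0,0,0],0.14],[[0,0,0],0.14],[[0,0,0],0.10],[[0,0,0],0]]'
python3 - <<'E'
from h import *
plan(.509,-.272,.2,-1.631)
E
```

```text
from [0.2652 0.6206 0.2263] psi -0.4038 | spin 1.227 | tx 0.8763 ty -0.2971 tz 0.0263
time_s: 0.85
eef_pos: [0.2652, 0.6207, 0.2265]
orientation: [0.0, 0.85, -0.527, -0.0]
ft_force: [0.3, 0.5, 1.4]
grip_width: 0.609
gripper_force: 0.0
time_s: 1.35
eef_pos: [0.2652, 0.6206, 0.2265]
orientation: [-0.0, -0.688, 0.726, -0.0]
ft_force: [-0.2, -0.4, 0.3]
grip_width: 0.154
gripper_force: 0.0
from [0.2652 0.6206 0.2265] psi -1.6253 | spin 0.006 | tx 0.8763 ty -0.2970 tz 0.0265
```

```bash

python3 -m inch '[[[0.036,-0.012,0.001],0],[[0.036,-0.012,0.001],0],[[0.036,-0.012,0.001],0],[[0.036,-0.012,0.001],0],[[0.036,-0.012,0.001],0]]' >/dev/null
python3 -m inch '[[[0.036,-0.012,0.001],0],[[0.036,-0.012,0.001],0],[[0.036,-0.012,0.001],0],[[0.036,-0.012,0.001],0],[[0.036,-0.012,0.001],0]]' 
python3 -m inch '[[[0.036,-0.012,0.001],0],[[0.036,-0.012,0.001],0],[[0.036,-0.012,0.001],0],[[0.036,-0.012,0.001],0],[[0.036,-0.012,0.001],0]]' >/dev/null
python3 -m inch '[[[0.036,-0.012,0.001],0],[[0.036,-0.012,0.001],0],[[0.036,-0.012,0.001],0],[[0.036,-0.012,0.001],0],[[0.036,-0.012,0.001],0]]' 
python3 - <<'E'
from h import *
plan(.509,-.272,.2,-1.631)
E
```

```text
time_s: 2.35
eef_pos: [0.3661, 0.2534, 0.2168]
orientation: [0.0, -0.69, 0.724, 0.0]
ft_force: [0.3, -0.2, 0.2]
grip_width: 0.006
gripper_force: 0.0
time_s: 3.35
eef_pos: [0.467, -0.1127, 0.2069]
orientation: [0.0, -0.689, 0.724, -0.0]
ft_force: [1.3, 1.0, 0.8]
grip_width: 0.005
gripper_force: 0.0
from [ 0.467  -0.1127  0.2069] psi -1.6202 | spin 0.011 | tx 0.1565 ty -0.0515 tz 0.0069
```

```bash

python3 -m inch '[[[0.039,-0.0129,0],0.011],[[0.039,-0.0129,0.0017],0],[[0.039,-0.0129,0.002],0],[[0.039,-0.0129,0.003],0],[[0,0,0.03],0]]' >/dev/null
python3 -m inch '[[[0,0,0.03],0],[[0,0,0.03],0],[[0,0,0.03],0],[[0,0,0.03],0],[[0,0,0.02],0]]' 
python3 -m inch '[[[0,0.008,0],0],[[0,0.008,0],0],[[0,0.006,0],0],[[0,0.004,0],0],[[0,0.004,0],0]]' 
python3 -m inch '[[[0,0.004,0],0],[[0,0.003,0],0],[[0,0.003,0],0],[[0,0.003,0],0],[[0,0.003,0],0]]' 

```

```text
time_s: 4.35
eef_pos: [0.5078, -0.2697, 0.0279]
orientation: [-0.001, -0.685, 0.728, 0.001]
ft_force: [0.5, -0.3, -0.4]
grip_width: 0.007
gripper_force: 0.0
time_s: 4.85
eef_pos: [0.479, -0.2681, 0.0311]
orientation: [0.001, -0.684, 0.729, -0.001]
ft_force: [-0.2, -0.0, 0.1]
grip_width: 0.01
gripper_force: 0.0
time_s: 5.35
eef_pos: [0.4631, -0.267, 0.0301]
orientation: [0.0, -0.684, 0.729, -0.0]
ft_force: [1.5, 0.7, 3.3]
grip_width: 0.006
gripper_force: 1.0
```

```bash

python3 -m inch '[[[0,0.003,0],0],[[0,0.003,0],0],[[0,0.003,0],0],[[0,0.003,0],0],[[0,0,0],0]]' 
python3 -m inch '[[[0,0.002,0],0],[[0,0.002,0],0],[[0,0.002,0],0],[[0,0.001,0],0],[[0,0,0],0]]' 
python3 - <<'E'
from h import *
f=snap('top'); cv2.imwrite('pics/d1.png',up(cv2.cvtColor(f['image'],cv2.COLOR_RGB2BGR)[150:270,330:440],5))
E
```

```text
time_s: 5.85
eef_pos: [0.4581, -0.2668, 0.0313]
orientation: [0.004, -0.685, 0.729, -0.005]
ft_force: [18.1, -0.4, -8.7]
grip_width: 0.007
gripper_force: 8.1
time_s: 6.35
eef_pos: [0.4579, -0.267, 0.0325]
orientation: [0.007, -0.685, 0.728, -0.01]
ft_force: [33.9, -0.0, -19.0]
grip_width: 0.002
gripper_force: 14.9
```

View pics/d1.png

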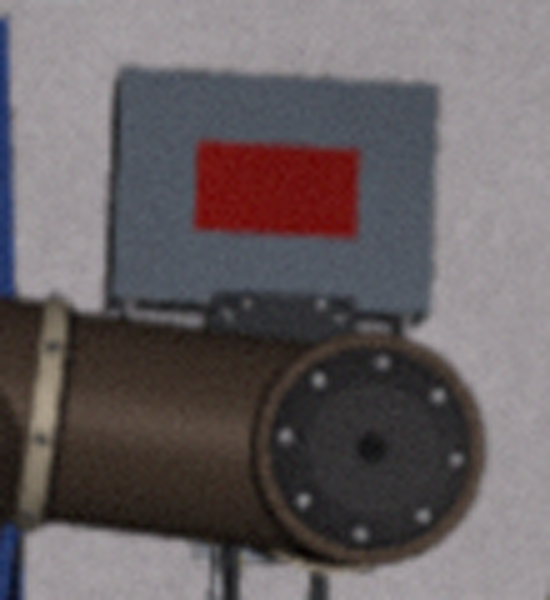

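```bash

python3 - <<'E'
from h import *
f=snap('scene'); cv2.imwrite('pics/d2.png',up(cv2.cvtColor(f['image'],cv2.COLOR_RGB2BGR)[130:290,160:330],3.5))
E
python3 -m inch '[[[0,-0.004,0],0],[[0,-0.005,0],0],[[0,-0.005,0],0],[[0,-0.005,0],0],[[0,0,0],0]]'
```

```text
time_s: 6.95
eef_pos: [0.4619, -0.2668, 0.0292]
orientation: [-0.001, -0.684, 0.729, 0.001]
ft_force: [-0.2, -0.3, -0.3]
grip_width: 0.005
gripper_force: 0.0
```

View pics/d2.png

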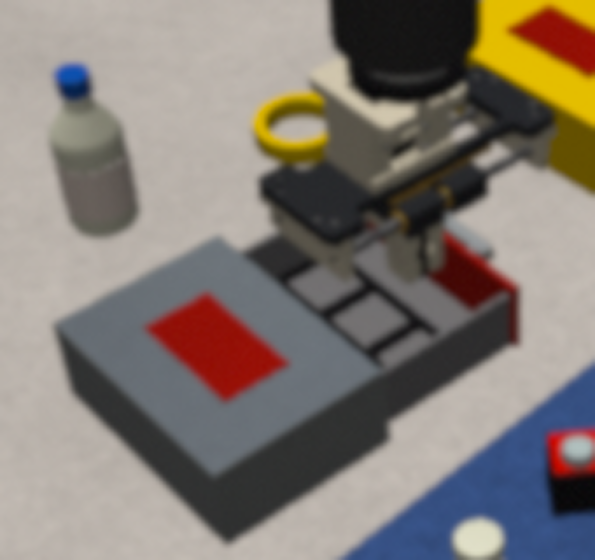

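```bash

python3 -m inch '[[[0,0,0.0],0],[[0,0,-0.03],0],[[0,0,-0.03],0],[[0,0,-0.03],0],[[0,0,-0.03],0]]' 0.75 >/dev/null
python3 -m inch '[[[0,0,0],0.13],[[0,0,0],0.13],[[0,0,0],0.13],[[0,0,0],0.13],[[0,0,0],0.116]]'
python3 - <<'E'
from h import *
plan(.5097,-.0662,.12,-2.267)
E
```

```text
time_s: 7.95
eef_pos: [0.4618, -0.2669, 0.1495]
orientation: [-0.0, -0.419, 0.908, 0.0]
ft_force: [0.2, 0.6, 0.1]
grip_width: 0.745
gripper_force: 0.0
from [ 0.4618 -0.2669  0.1495] psi -2.2765 | spin -0.009 | tx -0.1847 ty 0.0919 tz 0.0295
```

```bash

python3 -m inch '[[[0,0,0],-0.009],[[-0.037,0.0184,0.005],0],[[-0.037,0.0184,0.005],0],[[-0.037,0.0184,0.005],0],[[-0.037,0.0184,0.005],0]]' >/dev/null
python3 -m inch '[[[-0.0367,0.0184,0.005],0],[[0,0,0],0],[[0,0,0],0]]'
python3 - <<'E'
from h import *
plan(.5097,-.0662,.016,-2.267)
f=snap('top'); s=snap('scene')
im=cv2.cvtColor(f['image'],cv2.COLOR_RGB2BGR); sm=cv2.cvtColor(s['image'],cv2.COLOR_RGB2BGR)
a=up(im[150:270,330:440],3.3); b=up(sm[170:320,260:400],2.64)
cv2.imwrite('pics/d3.png',np.hstack([a,b[:a.shape[0]]]))
E
```

```text
time_s: 8.75
eef_pos: [0.5092, -0.0652, 0.1245]
orientation: [-0.0, -0.428, 0.904, 0.0]
ft_force: [1.1, -1.2, 0.3]
grip_width: 0.75
gripper_force: 0.0
from [ 0.5092 -0.0652  0.1245] psi -2.2565 | spin 0.01 | tx 0.0005 ty -0.0010 tz 0.1085
```

View pics/d3.png

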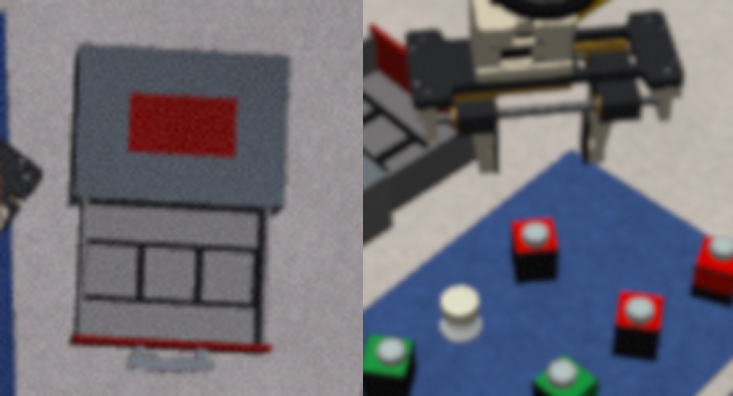

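The left panel shows the drawer did slide out to its stop: nests at zoom (141–199, 245–301), with the cabinet edge well clear. The right panel shows slim finger tips above the first red module.

```bash

python3 -m inch '[[[0.0005,-0.001,0.02],0.01],[[0,0,0.025],0],[[0,0,0.025],0],[[0,0,0.02],0],[[0,0,0.0185],0]]' 
python3 -m inch '[[[0,0,0],0],[[0,0,0],0],[[0,0,0],0],[[0,0,0],0],[[0,0,0],0]]' 0
python3 - <<'E'
from h import *
f=snap('top'); 
Z=lambda p:dn(p,3.3)+[330,150]
w=ray(f,Z([(141,244),(141,299),(199,247),(199,303)]),.016)[:,:2]; print(np.round(w,4).tolist(), w.mean(0))
print(np.round(ray(f,Z([(77,199),(285,207)]),.066)[:,:2],4).tolist())
print(np.round(ray(f,Z([(71,339),(271,347)]),.059)[:,:2],4).tolist())
plan(.5097,-.0662,.12,-2.267)
E
```

```text
time_s: 9.35
eef_pos: [0.5095, -0.0685, 0.0155]
orientation: [-0.0, -0.421, 0.907, 0.0]
ft_force: [-0.0, 0.0, -0.3]
grip_width: 0.749
gripper_force: 0.0
time_s: 9.85
eef_pos: [0.5108, -0.067, 0.0174]
orientation: [0.001, -0.421, 0.907, -0.0]
ft_force: [0.0, -2.0, 5.3]
grip_width: 0.41
gripper_force: 30.0
[[0.5219, -0.2474], [0.4749, -0.2459], [0.5182, -0.2971], [0.4702, -0.2955]] [ 0.49631849 -0.27148242]
[[0.5559, -0.1904], [0.5454, -0.364]]
[[0.4403, -0.1824], [0.4293, -0.3491]]
from [ 0.5108 -0.067   0.0174] psi -2.2714 | spin -0.004 | tx 0.0001 ty 0.0013 tz -0.1026
```

```bash

python3 -m inch '[[[0,0,-0.02],0],[[0,0,-0.025],0],[[0,0,-0.03],0],[[0,0,-0.03],0],[[0,0,0],-0.13]]' >/dev/null
python3 -m inch '[[[0,0,0],-0.13],[[0,0,0],-0.13],[[0,0,0],-0.13],[[0,0,0],-0.116],[[0,0,0],0]]' 
python3 - <<'E'
from h import *
plan(.4933,-.3214,.12,-1.631)
E
```

```text
time_s: 10.9
eef_pos: [0.5098, -0.0669, 0.1214]
orientation: [0.0, -0.684, 0.729, 0.0]
ft_force: [-1.0, 0.3, -0.7]
grip_width: 0.405
gripper_force: 30.0
from [ 0.5098 -0.0669  0.1214] psi -1.634 | spin -0.003 | tx 0.2551 ty 0.0012 tz 0.0014
```

```bash

python3 -m inch '[[[0.036,0,0],0],[[0.036,0,0],0],[[0.036,0,0],0],[[0.036,0.001,0],0],[[0.036,0,0],0]]' >/dev/null
python3 -m inch '[[[0.036,0,0],0],[[0.039,0,0],0],[[0,0,0.02],0],[[0,0,0.02],0],[[0,0,0],0]]' 
python3 - <<'E'
from h import *
plan(.4933,-.3214,.022,-1.631);plan(.4933,-.3214,.022,-1.631)
E
```

```text
time_s: 11.9
eef_pos: [0.4902, -0.321, 0.0786]
orientation: [-0.001, -0.682, 0.731, 0.002]
ft_force: [0.5, 0.2, -1.1]
grip_width: 0.407
gripper_force: 30.0
from [ 0.4902 -0.321   0.0786] psi -1.6405 | spin -0.01 | tx 0.0002 ty -0.0031 tz 0.0566
from [ 0.4902 -0.321   0.0786] psi -1.6405 | spin -0.01 | tx 0.0002 ty -0.0031 tz 0.0566
```

```bash

python3 -m inch '[[[0,-0.0025,0.01],-0.007],[[0,0,0.015],0],[[0,0,0.015],0],[[0,0,0.01],0],[[0,0,0],0]]' 
python3 -m inch '[[[0,0,0.003],0],[[0,0,0.003],0],[[0,0,0],0]]' 

```

```text
time_s: 12.4
eef_pos: [0.4947, -0.3211, 0.0305]
orientation: [-0.0, -0.686, 0.727, 0.001]
ft_force: [-0.5, 0.8, -0.7]
grip_width: 0.41
gripper_force: 30.0
time_s: 12.7
eef_pos: [0.4952, -0.3216, 0.0255]
orientation: [0.0, -0.686, 0.727, -0.0]
ft_force: [-0.3, 0.7, -0.6]
grip_width: 0.408
gripper_force: 30.0
```

```bash

python3 -m inch '[[[0,0,0.002],0],[[0,0,0.0015],0],[[0,0,0],0]]' 
python3 -m inch '[[[0,0,0],0],[[0,0,0],0],[[0,0,0],0]]' 0.53
python3 -m inch '[[[0,0,-0.015],0],[[0,0,-0.02],0],[[0,0,-0.03],0],[[0,0,-0.03],0],[[0,0,0],0.0]]' 
python3 - <<'E'
from h import *
f=snap('top')
for m in mods(f): print(m[0],np.round(m[1],4),round(m[2],3),np.round(m[3],1))
for m in mods(f,.048,(205,260,345,420)): print('D',m[0],np.round(m[1],4),round(m[2],3),np.round(m[3],1))
plan(.5119,.0457,.12,-.992)
E
```

```text
time_s: 13.0
eef_pos: [0.4956, -0.3217, 0.0224]
orientation: [0.0, -0.686, 0.727, -0.001]
ft_force: [0.0, 0.7, 1.8]
grip_width: 0.409
gripper_force: 30.0
time_s: 13.3
eef_pos: [0.4949, -0.3215, 0.0218]
orientation: [-0.0, -0.686, 0.727, 0.0]
ft_force: [-0.3, -0.3, 0.4]
grip_width: 0.525
gripper_force: 0.0
time_s: 13.8
eef_pos: [0.4974, -0.3226, 0.1213]
orientation: [0.001, -0.687, 0.727, -0.003]
ft_force: [0.4, 0.1, 0.5]
grip_width: 0.533
gripper_force: 0.0
g [0.6013 0.048 ] -0.027 [36.3 36.9]
g [ 0.676  -0.0659] 0.593 [37.7 37.1]
g [0.6848 0.0518] -0.028 [36.5 37.4]
r [0.4238 0.0582] 0.397 [36.  36.3]
r [0.512  0.0457] 0.578 [35.  37.5]
D r [ 0.4361 -0.253 ] -0.082 [  6.3 104.1]
from [ 0.4963 -0.322   0.1191] psi -1.6286 | spin -0.637 | tx -0.2993 ty -0.2142 tz -0.0009
```

```bash

python3 -m inch '[[[0,0,0],-0.13],[[0,0,0],-0.13],[[0,0,0],-0.13],[[0,0,0],-0.13],[[0,0,0],-0.117]]' 0.75 >/dev/null
python3 -m inch '[[[-0.03,-0.0214,0],0],[[-0.03,-0.0214,0],0],[[-0.03,-0.0214,0],0],[[-0.03,-0.0214,0],0],[[-0.03,-0.0214,0],0]]' >/dev/null
python3 -m inch '[[[-0.03,-0.0214,0],0],[[-0.03,-0.0214,0],0],[[-0.03,-0.0214,0],0],[[-0.03,-0.0214,0],0],[[-0.03,-0.0214,0],0]]'
python3 -m inch '[[[0,0,0.02],0],[[0,0,0.02],0],[[0,0,0],0]]'
python3 - <<'E'
from h import *
plan(.512,.0457,.016,-.992)
f=snap('top')
for m in mods(f,.048,(205,245,345,420)): print('D',m[0],np.round(m[1],4),round(m[2],3),np.round(m[3],1))
E
```

```text
time_s: 15.35
eef_pos: [0.5091, 0.0479, 0.1159]
orientation: [0.001, 0.88, -0.476, -0.0]
ft_force: [0.7, -0.1, 0.7]
grip_width: 0.747
gripper_force: 0.0
time_s: 15.65
eef_pos: [0.5075, 0.0461, 0.0738]
orientation: [0.002, 0.88, -0.476, -0.002]
ft_force: [-0.7, 0.2, 0.2]
grip_width: 0.752
gripper_force: 0.0
from [0.5075 0.0461 0.0738] psi -0.9918 | spin 0.0 | tx 0.0028 ty -0.0036 tz 0.0578
D r [ 0.4933 -0.3193] -0.054 [37.5 38.3]
```

```bash

python3 -m inch '[[[0.002,-0.003,0.01],0],[[0,0,0.02],0],[[0,0,0.018],0],[[0,0,0.01],0],[[0,0,0],0]]' 
python3 -m inch '[[[0,0,0],0],[[0,0,0],0],[[0,0,0],0],[[0,0,0],0],[[0,0,0],0]]' 0
python3 -m inch '[[[0,0,-0.02],0],[[0,0,-0.025],0],[[0,0,-0.03],0],[[0,0,-0.03],0],[[0,0,0],0.13]]' >/dev/null
python3 -m inch '[[[0,0,0],0.13],[[0,0,0],0.13],[[0,0,0],0.13],[[0,0,0],0.117],[[0,0,0],0]]' 
python3 - <<'E'
from h import *
plan(.4963,-.2715,.12,-1.631)
E
```

```text
time_s: 16.2
eef_pos: [0.5131, 0.046, 0.0179]
orientation: [0.001, 0.879, -0.476, -0.001]
ft_force: [0.6, 0.1, -0.1]
grip_width: 0.753
gripper_force: 0.0
time_s: 16.7
eef_pos: [0.5141, 0.0469, 0.0195]
orientation: [-0.001, 0.88, -0.476, 0.0]
ft_force: [-0.4, 1.7, 2.3]
grip_width: 0.412
gripper_force: 30.0
time_s: 17.7
eef_pos: [0.5133, 0.0466, 0.1238]
orientation: [-0.0, -0.686, 0.728, 0.0]
ft_force: [0.3, -0.5, -0.4]
grip_width: 0.409
gripper_force: 30.0
from [0.5133 0.0466 0.1238] psi -1.6305 | spin 0.0 | tx 0.3185 ty -0.0022 tz 0.0038
```

```bash

python3 -m inch '[[[0.0354,-0.0004,0],0],[[0.0354,-0.0004,0],0],[[0.0354,-0.0004,0],0],[[0.0354,-0.0004,0],0],[[0.0354,-0.0004,0],0]]' >/dev/null
python3 -m inch '[[[0.0354,0,0],0],[[0.0354,0,0],0],[[0.0354,0,0],0],[[0.0354,0,0],0],[[0,0,0.02],0]]' >/dev/null
python3 -m inch '[[[0,0,0.02],0],[[0,0,0],0],[[0,0,0],0]]' 
python3 - <<'E'
from h import *
plan(.4963,-.2715,.023,-1.631)
E
```

```text
time_s: 19.0
eef_pos: [0.497, -0.2716, 0.084]
orientation: [-0.0, -0.687, 0.727, 0.0]
ft_force: [0.5, 0.0, -0.6]
grip_width: 0.409
gripper_force: 30.0
from [ 0.497  -0.2716  0.084 ] psi -1.6265 | spin 0.005 | tx -0.0000 ty 0.0007 tz 0.0610
```

```bash

python3 -m inch '[[[0,0.0003,0.015],0.004],[[0,0,0.015],0],[[0,0,0.015],0],[[0,0,0.01],0],[[0,0,0],0]]' 
python3 -m inch '[[[0,0,0.003],0],[[0,0,0.0025],0],[[0,0,0],0]]' 
python3 -m inch '[[[0,0,0],0],[[0,0,0],0],[[0,0,0],0]]' 0.53
python3 -m inch '[[[0,0,-0.015],0],[[0,0,-0.02],0],[[0,0,-0.03],0],[[0,0,-0.03],0],[[0,0,0],0.0]]' >/dev/null
python3 - <<'E'
from h import *
f=snap('top')
for m in mods(f): print(m[0],np.round(m[1],4),round(m[2],3),np.round(m[3],1))
plan(.4238,.0582,.12,-1.174)
E
```

```text
time_s: 19.5
eef_pos: [0.4966, -0.2712, 0.0285]
orientation: [-0.0, -0.685, 0.728, 0.0]
ft_force: [-0.2, -0.0, -0.7]
grip_width: 0.41
gripper_force: 30.0
time_s: 19.8
eef_pos: [0.4981, -0.2718, 0.0245]
orientation: [0.001, -0.685, 0.728, -0.001]
ft_force: [-0.0, 0.8, 3.8]
grip_width: 0.406
gripper_force: 30.0
time_s: 20.1
eef_pos: [0.4967, -0.2716, 0.0234]
orientation: [-0.0, -0.685, 0.729, 0.0]
ft_force: [-0.9, -0.6, 0.1]
grip_width: 0.527
gripper_force: 0.0
g [0.6013 0.048 ] -0.027 [36.3 36.9]
g [ 0.6756 -0.0659] 0.572 [38.  37.4]
g [0.6848 0.0516] -0.037 [38.2 36.6]
r [0.4239 0.0581] 0.384 [36.  36.3]
from [ 0.4981 -0.2719  0.1205] psi -1.6327 | spin -0.459 | tx -0.3331 ty -0.0591 tz 0.0005
```

```bash

python3 -m inch '[[[0,0,0],-0.13],[[0,0,0],-0.13],[[0,0,0],-0.13],[[0,0,0],-0.065],[[0,0,0],0]]' 0.75 >/dev/null
python3 -m inch '[[[-0.037,-0.0066,0],0],[[-0.037,-0.0066,0],0],[[-0.037,-0.0066,0],0],[[-0.037,-0.0066,0],0],[[-0.037,-0.0066,0],0]]' >/dev/null
python3 -m inch '[[[-0.037,-0.0066,0],0],[[-0.037,-0.0066,0],0],[[-0.037,-0.0066,0],0],[[-0.037,-0.0066,0],0],[[0,0,0.02],0]]' >/dev/null
python3 -m inch '[[[0,0,0.02],0],[[0,0,0],0],[[0,0,0],0]]'
python3 - <<'E'
from h import *
plan(.424,.0582,.017,-1.18)
f=snap('top')
for m in mods(f,.048,(205,245,345,420)): print('D',m[0],np.round(m[1],4),round(m[2],3),np.round(m[3],1))
E
```

```text
time_s: 22.45
eef_pos: [0.4239, 0.0585, 0.0782]
orientation: [0.001, 0.831, -0.556, -0.0]
ft_force: [1.0, -0.2, 1.0]
grip_width: 0.75
gripper_force: 0.0
from [0.4239 0.0585 0.0782] psi -1.1789 | spin 0.001 | tx 0.0003 ty -0.0000 tz 0.0612
D r [ 0.494  -0.3193] -0.035 [37.9 37.7]
D r [ 0.4947 -0.2731] -0.079 [38.6 38.2]
```

```bash

python3 -m inch '[[[0,0,0.015],0],[[0,0,0.02],0],[[0,0,0.016],0],[[0,0,0.01],0],[[0,0,0],0]]' 
python3 -m inch '[[[0,0,0],0],[[0,0,0],0],[[0,0,0],0],[[0,0,0],0],[[0,0,0],0]]' 0
python3 -m inch '[[[0,0,-0.02],0],[[0,0,-0.025],0],[[0,0,-0.03],0],[[0,0,-0.03],0],[[0,0,0],0.13]]' >/dev/null
python3 -m inch '[[[0,0,0],0.13],[[0,0,0],0.13],[[0,0,0],0.062],[[0,0,0],0],[[0,0,0],0]]' 
python3 - <<'E'
from h import *
plan(.4993,-.2216,.12,-1.631)
E
```

```text
time_s: 23.0
eef_pos: [0.4239, 0.0583, 0.0169]
orientation: [0.001, 0.831, -0.556, -0.0]
ft_force: [-0.7, -0.4, 0.7]
grip_width: 0.748
gripper_force: 0.0
time_s: 23.5
eef_pos: [0.4247, 0.0591, 0.0179]
orientation: [-0.001, 0.832, -0.555, 0.0]
ft_force: [-1.3, 0.5, 4.0]
grip_width: 0.406
gripper_force: 30.0
time_s: 24.5
eef_pos: [0.4239, 0.0587, 0.1223]
orientation: [-0.0, -0.687, 0.727, 0.0]
ft_force: [-0.3, 0.0, -1.0]
grip_width: 0.407
gripper_force: 30.0
from [0.4239 0.0587 0.1223] psi -1.6278 | spin 0.003 | tx 0.2753 ty -0.0921 tz 0.0023
```

```bash

python3 -m inch '[[[0.0344,-0.0115,0],0.003],[[0.0344,-0.0115,0],0],[[0.0344,-0.0115,0],0],[[0.0344,-0.0115,0],0],[[0.0344,-0.0115,0],0]]' >/dev/null
python3 -m inch '[[[0.0344,-0.0115,0],0],[[0.0344,-0.0115,0],0],[[0.0344,-0.0115,0],0],[[0,0,0.02],0],[[0,0,0.02],0]]' >/dev/null
python3 -m inch '[[[0,0,0],0],[[0,0,0],0]]' 
python3 - <<'E'
from h import *
plan(.4985,-.2216,.023,-1.631)
E
```

```text
time_s: 25.7
eef_pos: [0.4989, -0.2216, 0.0824]
orientation: [-0.0, -0.685, 0.728, 0.0]
ft_force: [0.5, -0.5, -0.1]
grip_width: 0.407
gripper_force: 30.0
from [ 0.4989 -0.2216  0.0824] psi -1.6315 | spin -0.001 | tx 0.0000 ty 0.0004 tz 0.0594
```

```bash

python3 -m inch '[[[0,0,0.015],0],[[0,0,0.015],0],[[0,0,0.015],0],[[0,0,0.009],0],[[0,0,0],0]]' 
python3 -m inch '[[[0,0,0.003],0],[[0,0,0.0025],0],[[0,0,0],0]]' 
python3 -m inch '[[[0,0,0],0],[[0,0,0],0],[[0,0,0],0]]' 0.53
python3 -m inch '[[[0,0,-0.015],0],[[0,0,-0.02],0],[[0,0,-0.03],0],[[0,0,-0.03],0],[[0,0,0],-0.033]]' >/dev/null
python3 - <<'E'
from h import *
f=snap('top')
for m in mods(f): print(m[0],np.round(m[1],4),round(m[2],3),np.round(m[3],1))
plan(.6013,.048,.12,-1.598)
E
```

```text
time_s: 26.2
eef_pos: [0.5001, -0.2214, 0.0288]
orientation: [0.0, -0.685, 0.728, -0.001]
ft_force: [1.2, 0.5, -2.1]
grip_width: 0.413
gripper_force: 29.9
time_s: 26.5
eef_pos: [0.4997, -0.2215, 0.0232]
orientation: [0.0, -0.685, 0.729, -0.0]
ft_force: [2.5, 0.3, -1.8]
grip_width: 0.415
gripper_force: 29.9
time_s: 26.8
eef_pos: [0.4987, -0.2215, 0.0229]
orientation: [-0.0, -0.685, 0.729, 0.0]
ft_force: [0.1, -0.4, 0.4]
grip_width: 0.523
gripper_force: 0.0
g [ 0.676  -0.0659] 0.572 [37.9 37. ]
g [0.6848 0.0515] -0.061 [37.7 36.5]
from [ 0.5002 -0.2218  0.1202] psi -1.5965 | spin 0.001 | tx -0.2724 ty -0.0937 tz 0.0002
```

```bash

python3 - <<'E'
from h import *
f=snap('top'); s=snap('scene')
im=cv2.cvtColor(f['image'],cv2.COLOR_RGB2BGR); sm=cv2.cvtColor(s['image'],cv2.COLOR_RGB2BGR)
cv2.imwrite('pics/k.png',np.hstack([up(im[140:290,150:430],1.4)[:210],up(sm[200:410,180:520],1.0)]))
for m in mods(f,.043,(145,290,150,430)): print(m[0],np.round(m[1],4),round(m[2],3),np.round(m[3],1))
E
```

```text
g [ 0.6759 -0.0661] 0.586 [37.9 37.2]
g [0.6847 0.0517] -0.039 [37.8 36.6]
r [ 0.4912 -0.3202] -0.023 [37.4 33.5]
r [ 0.6319 -0.2841] -0.113 [27.5 90.9]
```

View pics/k.png

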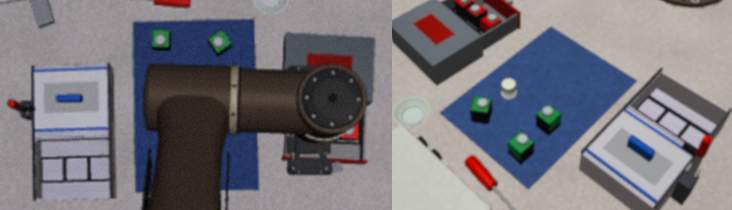

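It was only hidden by the arm. The scene view still shows all three greens in place, for example at (336,315), and the three reds in the drawer.

```bash

python3 -m inch '[[[-0.034,-0.0117,0],0.001],[[-0.034,-0.0117,0],0],[[-0.034,-0.0117,0],0],[[-0.034,-0.0117,0],0],[[-0.034,-0.0117,0],0]]' 0.72 >/dev/null
python3 -m inch '[[[-0.034,-0.0117,0],0],[[-0.034,-0.0117,0],0],[[-0.034,-0.0117,0],0],[[0,0,0],0],[[0,0,0],0]]' 
python3 - <<'E'
from h import *
plan(.6013,.048,.017,-1.598)
f=snap('top')
for m in mods(f): print(m[0],np.round(m[1],4),round(m[2],3),np.round(m[3],1))
for m in mods(f,.048,(205,245,345,420)): print('D',m[0],np.round(m[1],4),round(m[2],3),np.round(m[3],1))
s=snap('scene')
hsv=cv2.cvtColor(up(s['image'][280:340,310:370]),cv2.COLOR_RGB2HSV);
c=max(cv2.findContours(cv2.inRange(hsv,(40,90,30),(85,255,255)),cv2.RETR_EXTERNAL,cv2.CHAIN_APPROX_NONE)[0],key=cv2.contourArea)
print(dn(c.reshape(-1,2).min(0))+[310,280],dn(c.reshape(-1,2).max(0))+[310,280],proj(s,[[.6013-.018,.048-.018,.043],[.6013+.018,.048+.018,.043],[.6013-.018,.048+.018,.043],[.6013+.018,.048-.018,.043]]))
E
```

```text
time_s: 28.45
eef_pos: [0.5999, 0.048, 0.1164]
orientation: [-0.001, -0.697, 0.717, 0.001]
ft_force: [0.1, -0.7, 0.1]
grip_width: 0.72
gripper_force: 0.0
from [0.5999 0.048  0.1164] psi -1.6001 | spin -0.002 | tx 0.0000 ty -0.0014 tz 0.0994
g [ 0.6758 -0.0661] 0.587 [37.8 37.5]
D r [ 0.4937 -0.2729] -0.058 [37.9 37.9]
D r [ 0.4929 -0.3195] -0.057 [37.8 38.8]
D r [ 0.4962 -0.2224] -0.069 [36.9 37.9]
[324.75       306.91666667] [348.08333333 330.25      ] [[337.08186099 301.60441418]
 [338.84781447 322.8788768 ]
 [350.89778178 311.69524081]
 [324.98190326 312.39691118]]
```

```bash

python3 -m inch '[[[0,-0.001,0.025],0],[[0,0,0.025],0],[[0,0,0.025],0],[[0,0,0.015],0],[[0,0,0.009],0]]' 
python3 -m inch '[[[0,0,0],0],[[0,0,0],0],[[0,0,0],0],[[0,0,0],0],[[0,0,0],0]]' 0
python3 -m inch '[[[0,0,-0.02],0],[[0,0,-0.025],0],[[0,0,-0.03],0],[[0,0,-0.03],0],[[0,0,0],-0.027]]' >/dev/null
python3 -m inch '[[[0,0,-0.02],0],[[0,0,0],0],[[0,0,0],0]]' 
python3 - <<'E'
from h import *
plan(.4295,.279,.14,-1.571)
E
```

```text
time_s: 29.05
eef_pos: [0.6005, 0.046, 0.0174]
orientation: [-0.001, -0.696, 0.718, 0.001]
ft_force: [-0.6, 1.1, 0.5]
grip_width: 0.72
gripper_force: 0.0
time_s: 29.55
eef_pos: [0.6026, 0.0477, 0.0199]
orientation: [0.001, -0.697, 0.718, -0.001]
ft_force: [0.5, -0.5, 4.8]
grip_width: 0.408
gripper_force: 30.0
time_s: 30.35
eef_pos: [0.6014, 0.0476, 0.1435]
orientation: [0.0, -0.706, 0.708, 0.0]
ft_force: [-0.3, 0.3, -1.8]
grip_width: 0.406
gripper_force: 30.0
from [0.6014 0.0476 0.1435] psi -1.5738 | spin -0.003 | tx -0.2313 ty 0.1719 tz 0.0035
```

```bash

python3 -m inch '[[[-0.0289,0.0215,0],0],[[-0.0289,0.0215,0],0],[[-0.0289,0.0215,0],0],[[-0.0289,0.0215,0],0],[[-0.0289,0.0215,0],0]]' >/dev/null
python3 -m inch '[[[-0.0289,0.0215,0],0],[[-0.0289,0.0215,0],0],[[-0.0289,0.0215,0],0],[[0,0,0],0],[[0,0,0],0]]' >/dev/null
python3 -m inch '[[[0,0,0.02],0],[[0,0,0.02],0],[[0,0,0],0]]' 
python3 - <<'E'
from h import *
plan(.4295,.279,.021,-1.571)
s=snap('scene');f=snap('top'); sm=cv2.cvtColor(s['image'],cv2.COLOR_RGB2BGR);im=cv2.cvtColor(f['image'],cv2.COLOR_RGB2BGR)
cv2.imwrite('pics/c1.png',np.hstack([up(sm[220:420,360:540],2.4)]))
E
```

```text
time_s: 31.65
eef_pos: [0.4293, 0.2766, 0.1009]
orientation: [-0.003, -0.705, 0.709, -0.0]
ft_force: [-0.6, -1.2, -1.3]
grip_width: 0.411
gripper_force: 30.0
from [0.4293 0.2766 0.1009] psi -1.5757 | spin -0.005 | tx -0.0024 ty -0.0002 tz 0.0799
```

View pics/c1.png

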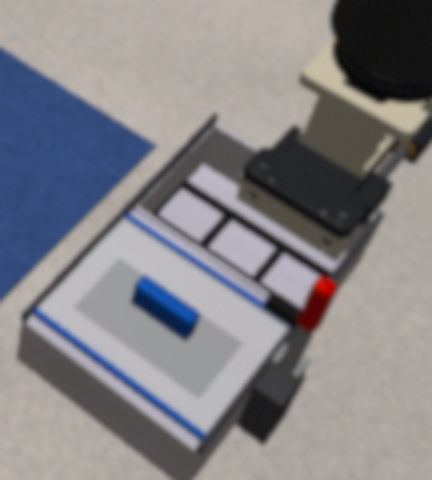

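The body plate ends short of the red clamp grip at zoom (318,300), which is a small but adequate clearance. Descending into nest 1.

```bash

python3 -m inch '[[[-0.0017,0.0005,0.015],-0.003],[[0,0,0.015],0],[[0,0,0.015],0],[[0,0,0.01],0],[[0,0,0],0]]' 
python3 -m inch '[[[0,0,0.008],0],[[0,0,0.007],0],[[0,0,0],0]]' 

```

```text
time_s: 32.25
eef_pos: [0.4298, 0.2804, 0.0483]
orientation: [-0.001, -0.707, 0.707, -0.0]
ft_force: [0.1, -1.1, -1.2]
grip_width: 0.408
gripper_force: 30.0
time_s: 32.55
eef_pos: [0.4296, 0.2806, 0.0332]
orientation: [-0.001, -0.707, 0.707, -0.0]
ft_force: [-0.2, -0.1, -0.3]
grip_width: 0.408
gripper_force: 30.0
```

```bash

python3 -m inch '[[[0.0013,0,0.003],0],[[0,0,0.003],0],[[0,0,0.003],0],[[0,0,0.0025],0],[[0,0,0],0]]' 
python3 -m inch '[[[0,0,0],0],[[0,0,0],0],[[0,0,0],0]]' 0.53
python3 -m inch '[[[0,0,-0.015],0],[[0,0,-0.025],0],[[0,0,-0.04],0],[[0,0,-0.04],0],[[0,0,0],0]]' >/dev/null
python3 - <<'E'
from h import *
plan(.676,-.066,.14,.583-np.pi/2); plan(.6847,.0516,.14,-.045-np.pi/2)
E
```

```text
time_s: 33.05
eef_pos: [0.4299, 0.2796, 0.0229]
orientation: [-0.0, 0.707, -0.707, 0.0]
ft_force: [-3.0, -0.9, 7.7]
grip_width: 0.409
gripper_force: 30.0
time_s: 33.35
eef_pos: [0.4299, 0.2797, 0.0223]
orientation: [-0.0, 0.707, -0.707, -0.0]
ft_force: [-0.5, 0.3, -0.4]
grip_width: 0.524
gripper_force: 0.0
from [0.4323 0.2821 0.1478] psi -1.5697 | spin -0.582 | tx 0.4247 ty -0.0118 tz 0.0078
from [0.4323 0.2821 0.1478] psi -1.5697 | spin 0.046 | tx 0.2189 ty -0.2625 tz 0.0078
```

```bash

python3 -m inch '[[[0,0,0],0.043],[[0.0243,-0.0292,0],0],[[0.0243,-0.0292,0],0],[[0.0243,-0.0292,0],0],[[0.0243,-0.0292,0],0]]' 0.72 >/dev/null
python3 -m inch '[[[0.0243,-0.0292,0],0],[[0.0243,-0.0292,0],0],[[0.0243,-0.0292,0],0],[[0.0243,-0.0292,0],0],[[0.0243,-0.0292,0],0]]'  >/dev/null
python3 -m inch '[[[0,0,0.02],0],[[0,0,0.02],0],[[0,0,0],0]]' 
python3 - <<'E'
from h import *
plan(.6847,.0516,.0175,-1.612)
f=snap('top')
for m in mods(f,.046,(240,290,170,240)): print('C',m[0],np.round(m[1],4),round(m[2],3),np.round(m[3],1))
E
```

```text
time_s: 35.15
eef_pos: [0.6809, 0.0489, 0.0985]
orientation: [-0.003, -0.691, 0.723, 0.002]
ft_force: [-0.4, -0.7, -0.4]
grip_width: 0.722
gripper_force: 0.0
from [0.6809 0.0489 0.0985] psi -1.6152 | spin -0.003 | tx -0.0029 ty -0.0036 tz 0.0810
```

```bash

python3 -m inch '[[[-0.0025,-0.003,0.02],0],[[0,0,0.02],0],[[0,0,0.02],0],[[0,0,0.01],0],[[0,0,0],0]]'
python3 - <<'E'
from h import *
plan(.6847,.0516,.0175,-1.612)
f=snap('top')
cv2.imwrite('pics/c2.png',up(cv2.cvtColor(f['image'],cv2.COLOR_RGB2BGR)[230:290,160:240],6))
E
```

```text
time_s: 35.7
eef_pos: [0.6856, 0.0523, 0.0317]
orientation: [-0.001, -0.692, 0.722, 0.0]
ft_force: [-0.2, -0.8, 0.5]
grip_width: 0.719
gripper_force: 0.0
from [0.6856 0.0523 0.0317] psi -1.6134 | spin -0.001 | tx 0.0007 ty 0.0009 tz 0.0142
```

View pics/c2.png

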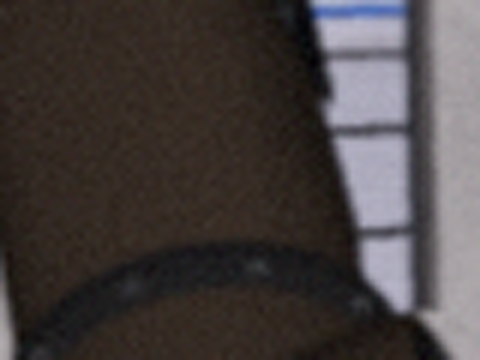

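The arm hides the nest in that view, so I'll carry on and check later.

```bash

python3 -m inch '[[[0,0,0.008],0],[[0,0,0.006],0],[[0,0,0],0]]'
python3 -m inch '[[[0,0,0],0],[[0,0,0],0],[[0,0,0],0],[[0,0,0],0],[[0,0,0],0]]' 0
python3 -m inch '[[[0,0,-0.02],0],[[0,0,-0.03],0],[[0,0,-0.03],0],[[0,0,-0.04],0],[[0,0,0],-0.042]]' >/dev/null
python3 -m inch '[[[0,0,0],0],[[0,0,0],0]]' 
python3 - <<'E'
from h import *
plan(.4297,.229,.14,-1.571)
E
```

```text
time_s: 36.05
eef_pos: [0.6857, 0.0521, 0.0178]
orientation: [-0.0, -0.692, 0.722, 0.0]
ft_force: [0.1, -0.3, 0.1]
grip_width: 0.717
gripper_force: 0.0
time_s: 36.55
eef_pos: [0.6865, 0.0523, 0.0186]
orientation: [0.0, -0.692, 0.722, -0.0]
ft_force: [0.9, 0.3, 0.2]
grip_width: 0.411
gripper_force: 30.0
time_s: 37.25
eef_pos: [0.6852, 0.0521, 0.1373]
orientation: [-0.001, -0.706, 0.708, 0.001]
ft_force: [-0.8, -0.6, -0.9]
grip_width: 0.41
gripper_force: 30.0
from [0.6852 0.0521 0.1373] psi -1.5732 | spin -0.002 | tx -0.1769 ty 0.2556 tz -0.0027
```

```bash

python3 -m inch '[[[-0.0221,0.032,0],0],[[-0.0221,0.032,0],0],[[-0.0221,0.032,0],0],[[-0.0221,0.032,0],0],[[-0.0221,0.032,0],0]]' >/dev/null
python3 -m inch '[[[-0.0221,0.032,0],0],[[-0.0221,0.032,0],0],[[-0.0221,0.032,0],0],[[0,0,0.02],0],[[0,0,0.02],0]]' >/dev/null
python3 -m inch '[[[0,0,0],0],[[0,0,0],0],[[0,0,0],0]]' 
python3 - <<'E'
from h import *
plan(.4297,.229,.0215,-1.571)
f=snap('top')
for m in mods(f,.046,(240,290,170,240)): print('C',m[0],np.round(m[1],4),round(m[2],3),np.round(m[3],1))
E
```

```text
time_s: 38.55
eef_pos: [0.4308, 0.2293, 0.0988]
orientation: [0.0, -0.707, 0.708, -0.0]
ft_force: [-0.1, 0.3, -1.4]
grip_width: 0.412
gripper_force: 30.0
from [0.4308 0.2293 0.0988] psi -1.5724 | spin -0.001 | tx 0.0003 ty 0.0011 tz 0.0773
```

```bash

python3 -m inch '[[[0.0003,0.0008,0.02],0],[[0,0,0.02],0],[[0,0,0.015],0],[[0,0,0.01],0],[[0,0,0],0]]' 
python3 -m inch '[[[0,0,0.004],0],[[0,0,0.004],0],[[0,0,0.003],0],[[0,0,0.001],0],[[0,0,0],0]]' 

```

```text
time_s: 39.1
eef_pos: [0.4293, 0.2284, 0.0327]
orientation: [-0.001, -0.707, 0.708, -0.0]
ft_force: [-0.8, -0.4, -1.3]
grip_width: 0.409
gripper_force: 30.0
time_s: 39.6
eef_pos: [0.4296, 0.2291, 0.0216]
orientation: [0.0, -0.707, 0.707, -0.0]
ft_force: [-0.4, 0.1, 0.1]
grip_width: 0.41
gripper_force: 30.0
```

```bash

python3 -m inch '[[[0,0,0],0],[[0,0,0],0],[[0,0,0],0]]' 0.53
python3 -m inch '[[[0,0,-0.015],0],[[0,0,-0.025],0],[[0,0,-0.04],0],[[0,0,-0.04],0],[[0,0,0],-0.14]]' >/dev/null
python3 -m inch '[[[0,0,0],-0.14],[[0,0,0],-0.14],[[0,0,0],-0.14],[[0,0,0],-0.023],[[0,0,0],0]]' 0.7 
python3 - <<'E'
from h import *
f=snap('top')
for m in mods(f): print(m[0],np.round(m[1],4),round(m[2],3),np.round(m[3],1))
plan(.676,-.066,.14,.583-np.pi/2)
E
```

```text
time_s: 39.9
eef_pos: [0.4296, 0.2291, 0.0215]
orientation: [0.0, -0.707, 0.707, -0.0]
ft_force: [-0.4, 0.1, -0.3]
grip_width: 0.524
gripper_force: 0.0
time_s: 40.9
eef_pos: [0.4295, 0.2289, 0.1413]
orientation: [0.0, 0.88, -0.476, -0.0]
ft_force: [-0.1, 0.3, -0.8]
grip_width: 0.699
gripper_force: 0.0
g [ 0.6759 -0.0661] 0.587 [37.6 37.3]
from [0.4295 0.2289 0.1413] psi -0.9922 | spin -0.004 | tx 0.3819 ty -0.0434 tz 0.0013
```

```bash

python3 -m inch '[[[0.0382,-0.0043,0],0],[[0.0382,-0.0043,0],0],[[0.0382,-0.0043,0],0],[[0.0382,-0.0043,0],0],[[0.0382,-0.0043,0],0]]' >/dev/null
python3 -m inch '[[[0.0382,-0.0043,0],0],[[0.0382,-0.0043,0],0],[[0.0382,-0.0043,0],0],[[0.0382,-0.0043,0],0],[[0.0382,-0.0043,0],0]]' >/dev/null
python3 -m inch '[[[0,0,0.025],0],[[0,0,0.025],0],[[0,0,0],0],[[0,0,0],0]]' 
python3 - <<'E'
from h import *
plan(.676,-.066,.0178,.583-np.pi/2)
f=snap('top')
for m in mods(f,.046,(240,290,170,240)): print('C',m[0],np.round(m[1],4),round(m[2],3),np.round(m[3],1))
E
```

```text
time_s: 42.35
eef_pos: [0.6753, -0.0666, 0.0913]
orientation: [0.001, 0.88, -0.475, -0.0]
ft_force: [-0.0, -0.6, 1.0]
grip_width: 0.702
gripper_force: 0.0
from [ 0.6753 -0.0666  0.0913] psi -0.99 | spin -0.002 | tx -0.0002 ty -0.0009 tz 0.0735
C g [0.4322 0.2814] 0.002 [37.7 36.8]
```

```bash

python3 -m inch '[[[0,0,0.025],0],[[0,0,0.025],0],[[0,0,0.015],0],[[0,0,0.0085],0],[[0,0,0],0]]'
python3 -m inch '[[[0,0,0],0],[[0,0,0],0],[[0,0,0],0],[[0,0,0],0],[[0,0,0],0]]' 0
python3 -m inch '[[[0,0,-0.02],0],[[0,0,-0.03],0],[[0,0,-0.03],0],[[0,0,-0.04],0],[[0,0,0],0.14]]' >/dev/null
python3 -m inch '[[[0,0,0],0.14],[[0,0,0],0.14],[[0,0,0],0.14],[[0,0,0],0.021],[[0,0,0],0]]' 
python3 - <<'E'
from h import *
plan(.4297,.179,.14,-1.571)
f=snap('top')
for m in mods(f,.046,(240,290,170,240)): print('C',m[0],np.round(m[1],4),round(m[2],3),np.round(m[3],1))
E
```

```text
time_s: 42.9
eef_pos: [0.6753, -0.0664, 0.0176]
orientation: [0.0, 0.88, -0.474, -0.0]
ft_force: [-0.2, -0.1, 0.8]
grip_width: 0.701
gripper_force: 0.0
time_s: 43.4
eef_pos: [0.6763, -0.0664, 0.0188]
orientation: [-0.0, 0.88, -0.474, 0.001]
ft_force: [0.1, 0.8, 5.2]
grip_width: 0.408
gripper_force: 30.0
time_s: 44.4
eef_pos: [0.6751, -0.0666, 0.1376]
orientation: [0.0, 0.708, -0.706, -0.0]
ft_force: [-1.1, -0.1, -0.3]
grip_width: 0.411
gripper_force: 30.0
from [ 0.6751 -0.0666  0.1376] psi -1.567 | spin 0.004 | tx -0.2455 ty 0.2455 tz -0.0024
C g [0.4324 0.2814] 0.0 [37.7 36.4]
```

```bash

python3 -m inch '[[[-0.03,0.03,0],0.003],[[-0.03,0.03,0],0],[[-0.03,0.03,0],0],[[-0.03,0.03,0],0],[[-0.03,0.03,0],0]]' 
python3 - <<'E'
from h import *
f=snap('top'); s=snap('scene')
for m in mods(f,.046,(240,290,170,240)): print('C',m[0],np.round(m[1],4),round(m[2],3),np.round(m[3],1))
for nm,g in(('top',f),('scene',s)):
    m=cv2.inRange(cv2.cvtColor(g['image'],cv2.COLOR_RGB2HSV),(40,90,30),(85,255,255))
    n,l,st,c=cv2.connectedComponentsWithStats(m); print(nm,[(np.round(c[i]).tolist(),int(st[i,4])) for i in range(1,n) if st[i,4]>15], np.round(proj(g,[[.43,.279,.046],[.43,.229,.046],[.43,.179,.046]])).tolist())
plan(.4297,.179,.14,-1.571)
E
```

```text
time_s: 44.95
eef_pos: [0.5244, 0.0846, 0.1379]
orientation: [-0.0, 0.707, -0.707, 0.0]
ft_force: [0.2, 0.5, -0.3]
grip_width: 0.407
gripper_force: 30.0
C g [0.4253 0.2281] -0.022 [37.9 35.9]
top [([264.0, 119.0], 48), ([203.0, 261.0], 114), ([187.0, 263.0], 35)] [[184.0, 260.0], [202.0, 260.0], [220.0, 259.0]]
scene [([462.0, 316.0], 318), ([488.0, 331.0], 168)] [[488.0, 325.0], [465.0, 311.0], [443.0, 297.0]]
from [0.5228 0.0861 0.1383] psi -1.5666 | spin 0.004 | tx -0.0929 ty 0.0931 tz -0.0017
```

```bash

python3 -m inch '[[[-0.031,0.031,0],0.003],[[-0.031,0.031,0],0],[[-0.031,0.031,0],0],[[0,0,0.02],0],[[0,0,0.02],0]]' >/dev/null
python3 -m inch '[[[0,0,0],0],[[0,0,0],0],[[0,0,0],0]]' 
python3 - <<'E'
from h import *
plan(.4297,.179,.0215,-1.571)
E
```

```text
time_s: 45.85
eef_pos: [0.4338, 0.1772, 0.0987]
orientation: [0.001, -0.705, 0.709, -0.0]
ft_force: [-1.1, 0.8, -0.5]
grip_width: 0.409
gripper_force: 30.0
from [0.4338 0.1772 0.0987] psi -1.5755 | spin -0.004 | tx -0.0018 ty 0.0041 tz 0.0772
```

```bash

python3 -m inch '[[[-0.0015,0.003,0.02],-0.003],[[0,0,0.02],0],[[0,0,0.015],0],[[0,0,0.01],0],[[0,0,0],0]]' 
python3 -m inch '[[[0,0,0],0],[[0,0,0],0]]' 

```

```text
time_s: 46.35
eef_pos: [0.43, 0.1781, 0.0323]
orientation: [-0.001, -0.706, 0.708, -0.0]
ft_force: [-0.0, -0.1, -0.5]
grip_width: 0.408
gripper_force: 30.0
time_s: 46.55
eef_pos: [0.4306, 0.179, 0.0337]
orientation: [0.001, -0.706, 0.708, -0.0]
ft_force: [-0.6, 0.1, -0.9]
grip_width: 0.409
gripper_force: 30.0
```

```bash

python3 -m inch '[[[0,0,0.004],0],[[0,0,0.004],0],[[0,0,0.003],0],[[0,0,0.001],0],[[0,0,0],0]]' 
python3 -m inch '[[[0,0,0],0],[[0,0,0],0],[[0,0,0],0]]' 0.53
python3 -m inch '[[[0,0,-0.015],0],[[0,0,-0.025],0],[[0,0,-0.04],0],[[0,0,-0.04],0],[[0.04,0,0],0]]' >/dev/null
python3 -m inch '[[[0.04,-0.02,0],0],[[0.04,-0.02,0],0],[[0.04,-0.02,0],0],[[0,0,0],0],[[0,0,0],0]]' 0
python3 - <<'E'
from h import *
f=snap('top'); s=snap('scene')
for m in mods(f,.046,(240,290,170,240)): print('C',m[0],np.round(m[1],4),round(m[2],3),np.round(m[3],1))
for m in mods(f,.048,(205,245,345,420)): print('D',m[0],np.round(m[1],4),round(m[2],3),np.round(m[3],1))
im=cv2.cvtColor(f['image'],cv2.COLOR_RGB2BGR); sm=cv2.cvtColor(s['image'],cv2.COLOR_RGB2BGR)
cv2.imwrite('pics/c3.png',np.hstack([up(im[180:290,150:240],3.5)[:385],up(sm[250:390,390:530],2.75)[:385]]))
E
```

```text
time_s: 47.05
eef_pos: [0.43, 0.1786, 0.0217]
orientation: [-0.0, -0.707, 0.708, -0.0]
ft_force: [-6.1, -0.1, 15.1]
grip_width: 0.408
gripper_force: 30.0
time_s: 47.35
eef_pos: [0.43, 0.1786, 0.0207]
orientation: [-0.0, -0.706, 0.708, -0.0]
ft_force: [0.0, 0.2, 0.1]
grip_width: 0.524
gripper_force: 0.0
time_s: 48.35
eef_pos: [0.4897, 0.0172, 0.1403]
orientation: [-0.0, -0.705, 0.709, 0.0]
ft_force: [-1.1, -0.4, -0.1]
grip_width: 0.134
gripper_force: 0.0
D r [ 0.4926 -0.3195] -0.023 [38.2 38. ]
D r [ 0.4937 -0.2731] -0.061 [37.9 37.4]
D r [ 0.4965 -0.2223] -0.051 [36.9 37.5]
```

View pics/c3.png

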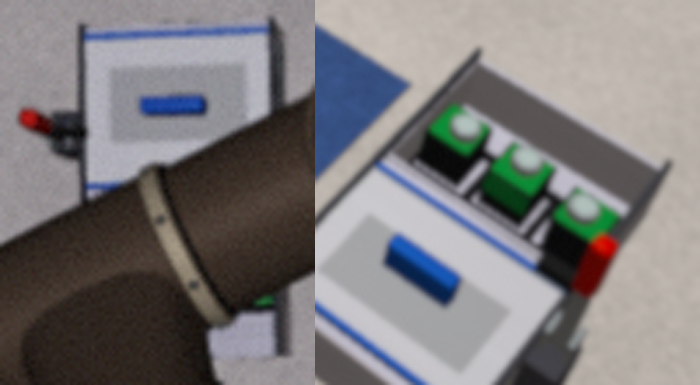

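The scene view shows all three greens upright in their nests, with the cover still back. Next I push the cover's grip from behind with closed fingers.

```bash

python3 - <<'E'
from h import *
plan(.61,.229,.14,-1.571)
E
python3 -m inch '[[[-0.035,-0.02,0],0],[[-0.035,-0.02,0],0],[[-0.035,-0.02,0],0],[[-0.035,-0.02,0],0],[[-0.035,-0.02,0],0]]' >/dev/null
python3 -m inch '[[[-0.037,-0.02,0],0],[[0,0,0],0],[[0,0,0],0],[[0,0,0],0]]'
python3 - <<'E'
from h import *
plan(.61,.229,.07,-1.571)
f=snap('top')
for m in mods(f,.046,(240,290,170,240)): print('C',m[0],np.round(m[1],4),round(m[2],3),np.round(m[3],1))
m=cv2.inRange(cv2.cvtColor(f['image'],cv2.COLOR_RGB2HSV),(105,120,60),(125,255,255))[170:245,165:235]
n,l,st,c=cv2.connectedComponentsWithStats(m); print([(np.round(ray(f,[c[i]+[165,170]],.09)[0],4).tolist(),int(st[i,4])) for i in range(1,n) if st[i,4]>10])
E
```

```text
from [0.4894 0.0187 0.1406] psi -1.5729 | spin -0.002 | tx -0.2103 ty -0.1206 tz 0.0006
time_s: 49.35
eef_pos: [0.609, 0.2306, 0.1407]
orientation: [-0.0, -0.707, 0.707, 0.0]
ft_force: [0.3, -0.9, -0.2]
grip_width: 0.004
gripper_force: 0.0
from [0.609  0.2306 0.1407] psi -1.5714 | spin -0.0 | tx 0.0016 ty -0.0010 tz 0.0707
C g [0.4256 0.2281] -0.022 [37.9 35.5]
C g [0.4259 0.177 ] -0.005 [39.5 35.9]
C g [0.4322 0.2814] 0.003 [37.7 36.8]
[([0.6212, 0.1971, 0.09], 14), ([0.5649, 0.2478, 0.09], 19), ([0.5642, 0.2139, 0.09], 32), ([0.5036, 0.2399, 0.09], 46)]
```

```bash

python3 -m inch '[[[0.0016,0,0.02],0],[[0,0,0.02],0],[[0,0,0.02],0],[[0,0,0.0085],0],[[0,0,0],0]]'
python3 -m inch '[[[0,0.01,0],0],[[0,0.01,0],0],[[0,0.01,0],0],[[0,0.01,0],0],[[0,0.01,0],0]]'
python3 -m inch '[[[0,0.012,0],0],[[0,0.012,0],0],[[0,0.012,0],0],[[0,0.012,0],0],[[0,0.012,0],0]]'
python3 -m inch '[[[0,0.01,0],0],[[0,0.01,0],0],[[0,0.007,0],0],[[0,0.005,0],0],[[0,0,0],0]]'

```

```text
time_s: 49.9
eef_pos: [0.6093, 0.2277, 0.0716]
orientation: [-0.001, -0.706, 0.708, 0.0]
ft_force: [-0.7, -0.0, 1.4]
grip_width: 0.006
gripper_force: 0.0
time_s: 50.4
eef_pos: [0.5596, 0.2289, 0.0732]
orientation: [0.001, -0.707, 0.708, -0.0]
ft_force: [2.2, -0.7, 2.0]
grip_width: 0.003
gripper_force: 0.9
time_s: 50.9
eef_pos: [0.4991, 0.2289, 0.0724]
orientation: [0.0, -0.706, 0.708, -0.0]
ft_force: [1.7, -0.9, 1.6]
grip_width: 0.005
gripper_force: 1.0
time_s: 51.4
eef_pos: [0.4672, 0.2288, 0.0722]
orientation: [-0.0, -0.706, 0.708, 0.0]
ft_force: [0.2, -0.6, 0.4]
grip_width: 0.001
gripper_force: 0.0
```

```bash

python3 -m inch '[[[0,0.004,0],0],[[0,0.004,0],0],[[0,0.003,0],0],[[0,0.002,0],0],[[0,0,0],0]]'
python3 -m inch '[[[0,0.003,0],0],[[0,0.002,0],0],[[0,0.002,0],0],[[0,0,0],0]]'
python3 -m inch '[[[0,0.002,0],0],[[0,0.002,0],0],[[0,0,0],0]]'

```

```text
time_s: 51.9
eef_pos: [0.4561, 0.2291, 0.0724]
orientation: [0.001, -0.707, 0.708, -0.001]
ft_force: [8.2, -2.1, -4.4]
grip_width: 0.006
gripper_force: 4.1
time_s: 52.3
eef_pos: [0.4555, 0.2295, 0.0728]
orientation: [-0.004, 0.707, -0.707, 0.003]
ft_force: [47.8, -15.4, -31.2]
grip_width: 0.002
gripper_force: 24.2
time_s: 52.6
eef_pos: [0.4551, 0.2298, 0.073]
orientation: [-0.006, 0.708, -0.706, 0.005]
ft_force: [71.4, -21.9, -46.3]
grip_width: 0.007
gripper_force: 35.5
```

```bash

python3 -m inch '[[[0,-0.005,0],0],[[0,-0.006,0],0],[[0,-0.006,0],0],[[0,-0.01,0],0],[[0,0,-0.03],0]]'
python3 -m inch '[[[0,0,-0.04],0],[[0,0,-0.04],0],[[0,0,-0.04],0],[[0.04,0,-0.01],0],[[0.04,0,0],0]]' 
python3 -m inch '[[[0.04,-0.04,0],0],[[0.04,-0.03,0],0],[[0.04,-0.03,0],0],[[0,0,0],0]]' 
python3 - <<'E'
from h import *
f=snap('top'); s=snap('scene')
m=cv2.inRange(cv2.cvtColor(f['image'],cv2.COLOR_RGB2HSV),(105,120,60),(125,255,255))[170:290,165:235]
n,l,st,c=cv2.connectedComponentsWithStats(m); print([(np.round(ray(f,[c[i]+[165,170]],.09)[0],4).tolist(),int(st[i,4])) for i in range(1,n) if st[i,4]>10])
im=cv2.cvtColor(f['image'],cv2.COLOR_RGB2BGR); sm=cv2.cvtColor(s['image'],cv2.COLOR_RGB2BGR)
cv2.imwrite('pics/c4.png',np.hstack([up(im[180:290,150:240],3.5)[:385],up(sm[250:390,390:530],2.75)[:385]]))
plan(.64,.319,.28,-1.571)
E
```

```text
time_s: 53.1
eef_pos: [0.4699, 0.2276, 0.0995]
orientation: [-0.003, -0.706, 0.708, 0.0]
ft_force: [-0.0, 0.5, -0.5]
grip_width: 0.003
gripper_force: 0.0
time_s: 53.6
eef_pos: [0.4718, 0.1496, 0.2349]
orientation: [-0.002, 0.707, -0.707, 0.0]
ft_force: [1.5, -0.8, -0.1]
grip_width: 0.002
gripper_force: 0.0
time_s: 54.0
eef_pos: [0.5682, 0.0294, 0.2317]
orientation: [-0.001, -0.705, 0.709, -0.0]
ft_force: [-1.4, -0.1, -0.9]
grip_width: 0.002
gripper_force: 0.0
[([0.488, 0.197, 0.09], 36), ([0.4307, 0.2076, 0.09], 17), ([0.3705, 0.1719, 0.09], 14)]
from [0.5663 0.0323 0.2318] psi -1.5753 | spin -0.004 | tx -0.2867 ty -0.0736 tz -0.0482
```

View pics/c4.png

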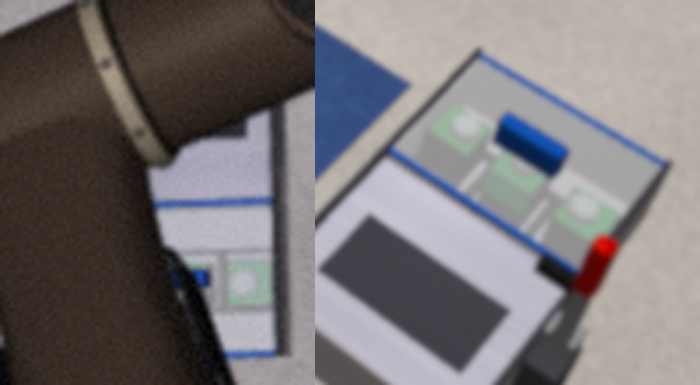

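The cover is home: its grip reads x 0.431 over the origin, and the greens are visible under the clear plate. Now the clamp: I'll approach from behind its upright arm and push it over.

```bash

python3 -m inch '[[[-0.036,-0.0054,0],0],[[-0.036,-0.0054,0],0],[[-0.036,-0.0054,0],0],[[-0.036,-0.0054,0],0],[[-0.036,-0.0054,0],0]]' >/dev/null
python3 -m inch '[[[-0.036,-0.0054,0],0],[[-0.036,-0.0054,0],0],[[-0.036,-0.0054,0],0],[[0,0,0],0],[[0,0,0],0]]' 
python3 - <<'E'
from h import *
plan(.61,.319,.155,-1.571)
E
```

```text
time_s: 55.1
eef_pos: [0.6085, 0.3233, 0.2319]
orientation: [0.0, 0.708, -0.707, -0.0]
ft_force: [-0.5, 0.1, 0.4]
grip_width: 0.004
gripper_force: 0.0
from [0.6085 0.3233 0.2319] psi -1.5695 | spin 0.002 | tx 0.0043 ty -0.0015 tz 0.0769
```

```bash

python3 -m inch '[[[0.003,0,0.02],0],[[0,0,0.025],0],[[0,0,0.02],0],[[0,0,0.012],0],[[0,0,0],0]]'
python3 -m inch '[[[0,0.01,0],0],[[0,0.01,0],0],[[0,0.01,0],0],[[0,0.01,0],0],[[0,0,0],0]]'
python3 -m inch '[[[0,0.01,0],0],[[0,0.01,0],0],[[0,0.01,0.002],0],[[0,0.01,0.004],0],[[0,0,0],0]]'

```

```text
time_s: 55.6
eef_pos: [0.6087, 0.3174, 0.1539]
orientation: [-0.001, -0.706, 0.708, 0.0]
ft_force: [1.0, -0.1, 0.9]
grip_width: 0.005
gripper_force: 0.0
time_s: 56.1
eef_pos: [0.5687, 0.3187, 0.1565]
orientation: [0.001, -0.707, 0.707, 0.0]
ft_force: [-0.2, -0.1, -0.6]
grip_width: 0.008
gripper_force: 0.0
time_s: 56.6
eef_pos: [0.5281, 0.3182, 0.1488]
orientation: [-0.001, -0.707, 0.708, 0.0]
ft_force: [0.3, -0.4, -0.8]
grip_width: 0.009
gripper_force: 0.0
```

```bash

python3 -m inch '[[[0,0.008,0.006],0],[[0,0.008,0.007],0],[[0,0.008,0.007],0],[[0,0.008,0.008],0],[[0,0,0],0]]'
python3 -m inch '[[[0,0.004,0.008],0],[[0,0.004,0.008],0],[[0,0.004,0.008],0],[[0,0.002,0.006],0],[[0,0,0],0]]'
python3 -m inch '[[[0,0.0,0.004],0],[[0,0,0.004],0],[[0,0,0.003],0],[[0,0,0],0]]'

```

```text
time_s: 57.1
eef_pos: [0.4961, 0.3178, 0.1197]
orientation: [-0.001, -0.706, 0.708, 0.0]
ft_force: [0.1, -0.4, 0.7]
grip_width: 0.001
gripper_force: 0.0
time_s: 57.6
eef_pos: [0.4831, 0.3179, 0.0901]
orientation: [-0.001, -0.706, 0.708, 0.0]
ft_force: [0.4, 0.3, -0.1]
grip_width: 0.006
gripper_force: 0.0
time_s: 58.0
eef_pos: [0.4838, 0.3183, 0.0798]
orientation: [-0.0, -0.706, 0.708, -0.0]
ft_force: [0.5, 0.4, 1.0]
grip_width: 0.008
gripper_force: 0.0
```

```bash

python3 -m inch '[[[0,0,0.003],0],[[0,0,0.003],0],[[0,0,0],0]]'
python3 - <<'E'
from h import *
s=snap('scene'); h=cv2.cvtColor(s['image'],cv2.COLOR_RGB2HSV)
m=cv2.inRange(h,(0,130,60),(8,255,255))|cv2.inRange(h,(172,130,60),(180,255,255))
n,l,st,c=cv2.connectedComponentsWithStats(m); print([(np.round(c[i]).tolist(),st[i].tolist()) for i in range(1,n) if st[i,4]>10 and c[i][0]>420])
for a in (0,.4,.8,1.57): print(a,np.round(proj(s,[[.545-r*np.cos(a),.319,.072+r*np.sin(a)] for r in(.06,.085,.11)])).tolist())
E
```

```text
time_s: 58.3
eef_pos: [0.4842, 0.3187, 0.0785]
orientation: [0.001, -0.707, 0.707, -0.0]
ft_force: [-13.9, -5.6, 34.1]
grip_width: 0.005
gripper_force: 17.7
[([610.0, 459.0], [584, 435, 54, 45, 1880])]
0 [[497.0, 349.0], [504.0, 340.0], [510.0, 331.0]]
0.4 [[499.0, 343.0], [507.0, 332.0], [515.0, 321.0]]
0.8 [[498.0, 342.0], [506.0, 330.0], [514.0, 317.0]]
1.57 [[489.0, 352.0], [493.0, 344.0], [497.0, 335.0]]
```

```bash

python3 -m inch '[[[0,0,-0.005],0],[[0,0,-0.02],0],[[0,0,-0.04],0],[[0,0,-0.04],0],[[0,0,-0.04],0]]'
python3 -m inch '[[[0.04,0,0],0],[[0.04,0,0],0],[[0.04,0,0],0],[[0.04,0,0],0],[[0.04,0,0],0]]'
python3 -m inch '[[[0.04,0,0],0],[[0.04,0,0],0],[[0.04,0,0],0],[[0.04,0,0],0],[[0,0,0],0]]'
python3 - <<'E'
from h import *
f=snap('top');s=snap('scene')
im=cv2.cvtColor(f['image'],cv2.COLOR_RGB2BGR); sm=cv2.cvtColor(s['image'],cv2.COLOR_RGB2BGR)
for g in(f,s):
    h=cv2.cvtColor(g['image'],cv2.COLOR_RGB2HSV)
    m=cv2.inRange(h,(0,130,60),(8,255,255))|cv2.inRange(h,(172,130,60),(180,255,255))
    n,l,st,c=cv2.connectedComponentsWithStats(m); print([(np.round(c[i]).tolist(),st[i].tolist()) for i in range(1,n) if st[i,4]>10])
    print(np.round(proj(g,[[.46,.319,.072],[.5,.319,.072]])))
cv2.imwrite('pics/c5.png',np.hstack([up(im[180:290,140:240],3.5)[:385],up(sm[250:390,390:530],2.75)[:385]]))
plan(.4,-.27,.12,-1.631)
E
```

```text
time_s: 58.85
eef_pos: [0.4838, 0.3183, 0.2209]
orientation: [-0.0, -0.706, 0.708, -0.0]
ft_force: [-0.1, 1.5, -0.4]
grip_width: 0.006
gripper_force: 0.0
time_s: 59.35
eef_pos: [0.4832, 0.117, 0.2195]
orientation: [0.0, -0.707, 0.708, -0.0]
ft_force: [1.1, 0.1, -0.3]
grip_width: 0.004
gripper_force: 0.0
time_s: 59.85
eef_pos: [0.4826, -0.045, 0.2194]
orientation: [-0.0, -0.705, 0.709, -0.0]
ft_force: [0.7, -0.1, -0.5]
grip_width: 0.006
gripper_force: 0.0
[([420.0, 95.0], [406, 80, 30, 34, 664]), ([273.0, 140.0], [260, 136, 26, 9, 194]), ([385.0, 187.0], [369, 178, 33, 19, 557]), ([94.0, 231.0], [84, 221, 23, 21, 374]), ([365.0, 232.0], [358, 226, 14, 13, 121]), ([383.0, 234.0], [377, 226, 13, 14, 123]), ([400.0, 232.0], [393, 226, 14, 14, 133]), ([381.0, 254.0], [352, 251, 60, 6, 116]), ([413.0, 333.0], [398, 325, 30, 17, 485])]
[[168. 249.]
 [168. 235.]]
[([316.0, 138.0], [308, 133, 13, 13, 101]), ([283.0, 201.0], [263, 180, 44, 47, 563]), ([251.0, 201.0], [242, 195, 20, 13, 107]), ([265.0, 211.0], [254, 204, 20, 13, 105]), ([221.0, 229.0], [202, 214, 40, 30, 608]), ([276.0, 223.0], [269, 215, 20, 16, 162]), ([88.0, 265.0], [61, 243, 56, 47, 1545]), ([503.0, 340.0], [495, 331, 17, 20, 173]), ([268.0, 372.0], [253, 356, 32, 34, 468]), ([610.0, 459.0], [584, 435, 54, 45, 1880])]
[[504. 340.]
 [493. 354.]]
from [ 0.4831 -0.0424  0.2194] psi -1.5753 | spin 0.056 | tx 0.2322 ty 0.0692 tz 0.0994
```

View pics/c5.png

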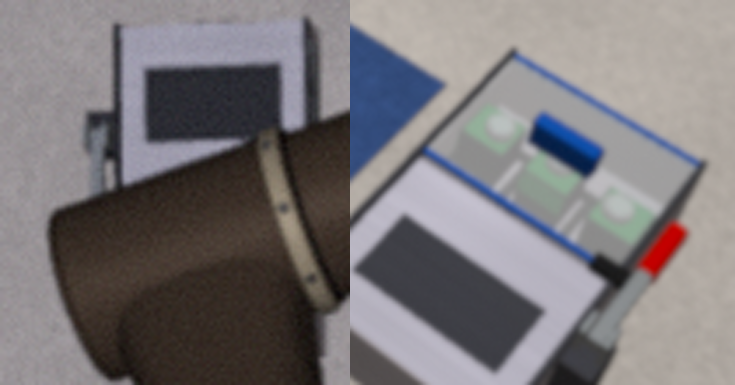

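The clamp is level: the red grip centre at scene (503,340) matches the prediction for angle 0. Last, shut the drawer.

```bash

python3 -m inch '[[[0,0,0],0.056],[[0,0,0],0]]' >/dev/null
python3 - <<'E'
from h import *
plan(.37,-.264,.12,-1.631)
E
python3 -m inch '[[[0.035,0.014,0],0],[[0.035,0.014,0],0],[[0.035,0.014,0],0],[[0.035,0.014,0],0],[[0.035,0.014,0],0]]' >/dev/null
python3 -m inch '[[[0.04,0.014,0],0],[[0,0.012,0],0],[[0,0,0],0],[[0,0,0],0]]'
python3 - <<'E'
from h import *
plan(.37,-.264,.036,-1.631)
E
```

```text
from [ 0.4833 -0.0407  0.2194] psi -1.6288 | spin 0.002 | tx 0.2298 ty 0.0996 tz 0.0994
time_s: 61.05
eef_pos: [0.3753, -0.2499, 0.2195]
orientation: [0.0, -0.687, 0.727, -0.0]
ft_force: [0.6, 0.6, 0.4]
grip_width: 0.006
gripper_force: 0.0
from [ 0.3753 -0.2499  0.2195] psi -1.6273 | spin 0.004 | tx 0.0144 ty 0.0045 tz 0.1835
```

```bash

python3 -m inch '[[[0.0144,0.0045,0.03],0.003],[[0,0,0.035],0],[[0,0,0.035],0],[[0,0,0.035],0],[[0,0,0.03],0]]' >/dev/null
python3 -m inch '[[[0,0,0.018],0],[[0,0,0],0],[[0,0,0],0]]'
python3 -m inch '[[[0,-0.008,0],0],[[0,-0.008,0],0],[[0,-0.005,0],0],[[0,-0.005,0],0],[[0,-0.005,0],0]]'
python3 -m inch '[[[0,-0.008,0],0],[[0,-0.008,0],0],[[0,-0.008,0],0],[[0,-0.008,0],0],[[0,-0.008,0],0]]'
python3 -m inch '[[[0,-0.008,0],0],[[0,-0.008,0],0],[[0,-0.008,0],0],[[0,-0.006,0],0],[[0,-0.006,0],0]]'

```

```text
time_s: 61.85
eef_pos: [0.3705, -0.264, 0.0366]
orientation: [-0.0, -0.686, 0.728, 0.0]
ft_force: [0.2, 0.5, 0.8]
grip_width: 0.005
gripper_force: 0.0
time_s: 62.35
eef_pos: [0.4006, -0.2666, 0.0365]
orientation: [-0.0, -0.685, 0.728, 0.0]
ft_force: [-1.8, 0.1, 2.4]
grip_width: 0.004
gripper_force: 1.0
time_s: 62.85
eef_pos: [0.4409, -0.2691, 0.0362]
orientation: [-0.0, -0.685, 0.728, 0.0]
ft_force: [-1.7, -0.5, -1.1]
grip_width: 0.005
gripper_force: 0.9
time_s: 63.35
eef_pos: [0.4768, -0.2712, 0.0363]
orientation: [-0.0, -0.685, 0.728, 0.0]
ft_force: [-2.8, -0.9, -0.9]
grip_width: 0.002
gripper_force: 0.9
```

```bash

python3 -m inch '[[[0,-0.006,0],0],[[0,-0.006,0],0],[[0,-0.005,0],0],[[0,-0.004,0],0],[[0,0,0],0]]'
python3 -m inch '[[[0,-0.003,0],0],[[0,-0.003,0],0],[[0,-0.002,0],0],[[0,0,0],0]]'

```

```text
time_s: 63.85
eef_pos: [0.4983, -0.2725, 0.0365]
orientation: [0.0, -0.685, 0.728, -0.0]
ft_force: [0.6, -0.3, -1.1]
grip_width: 0.003
gripper_force: 0.0
time_s: 64.25
eef_pos: [0.5058, -0.273, 0.0364]
orientation: [0.0, -0.685, 0.728, -0.0]
ft_force: [-0.3, -0.6, -0.3]
grip_width: 0.005
gripper_force: 0.1
```

```bash

python3 -m inch '[[[0,-0.002,0],0],[[0,-0.002,0],0],[[0,-0.001,0],0],[[0,0,0],0]]'
python3 -m inch '[[[0,-0.002,0],0],[[0,-0.002,0],0],[[0,0,0],0]]'

```

```text
time_s: 64.65
eef_pos: [0.5106, -0.2733, 0.0364]
orientation: [0.0, -0.685, 0.728, -0.0]
ft_force: [-0.4, -0.4, 0.8]
grip_width: 0.006
gripper_force: 0.3
time_s: 64.95
eef_pos: [0.5147, -0.2736, 0.0363]
orientation: [0.0, -0.685, 0.728, -0.0]
ft_force: [-0.0, -0.4, -0.2]
grip_width: 0.003
gripper_force: 0.2
```

```bash

python3 -m inch '[[[0,-0.002,0],0],[[0,-0.002,0],0],[[0,0,0],0]]'
python3 -m inch '[[[0,-0.002,0],0],[[0,-0.002,0],0],[[0,0,0],0]]'

```

```text
time_s: 65.25
eef_pos: [0.5181, -0.2737, 0.0363]
orientation: [-0.0, -0.685, 0.728, 0.0]
ft_force: [-1.7, -0.1, 1.8]
grip_width: 0.003
gripper_force: 1.1
time_s: 65.55
eef_pos: [0.5182, -0.2737, 0.0359]
orientation: [-0.002, -0.685, 0.729, 0.003]
ft_force: [-12.3, 1.6, 9.8]
grip_width: 0.006
gripper_force: 6.3
```

```bash

python3 -m inch '[[[0,-0.001,0],0],[[0,0,0],0],[[0,0.008,0],0],[[0,0.015,0],0],[[0,0.02,0],0]]'
python3 -m inch '[[[0,0.02,-0.02],0],[[0,0,-0.04],0],[[0,0,-0.05],0],[[-0.04,0,-0.04],0],[[-0.04,0,0],0]]'
python3 -m inch '[[[-0.04,0,0],0],[[-0.04,0,0],0],[[-0.04,0,0],0],[[-0.04,0,0],0],[[0,0,0],0]]'
python3 - <<'E'
from h import *
f=snap('top');s=snap('scene')
im=cv2.cvtColor(f['image'],cv2.COLOR_RGB2BGR); sm=cv2.cvtColor(s['image'],cv2.COLOR_RGB2BGR)
h=cv2.cvtColor(f['image'],cv2.COLOR_RGB2HSV)
m=cv2.inRange(h,(0,130,60),(8,255,255))|cv2.inRange(h,(172,130,60),(180,255,255))
n,l,st,c=cv2.connectedComponentsWithStats(m); print([(np.round(ray(f,[c[i]],.059)[0],4).tolist(),st[i].tolist()) for i in range(1,n) if st[i,4]>10 and 340<c[i][0]<425])
cv2.imwrite('pics/fin.png',np.hstack([im[140:400,140:440],sm[120:380,180:540]]))
E
```

```text
time_s: 66.05
eef_pos: [0.4814, -0.2715, 0.0365]
orientation: [0.001, -0.685, 0.728, -0.001]
ft_force: [-1.0, -0.8, 0.3]
grip_width: 0.008
gripper_force: 0.0
time_s: 66.55
eef_pos: [0.4688, -0.1954, 0.1875]
orientation: [0.004, -0.685, 0.729, -0.005]
ft_force: [1.6, -0.4, -1.1]
grip_width: 0.004
gripper_force: 0.0
time_s: 67.05
eef_pos: [0.476, -0.0314, 0.1824]
orientation: [0.002, -0.687, 0.727, -0.001]
ft_force: [0.3, -0.1, 0.0]
grip_width: 0.007
gripper_force: 0.0
[([0.8823, -0.3928, 0.059], [406, 80, 30, 34, 650]), ([0.6175, -0.2804, 0.059], [369, 178, 33, 19, 558]), ([0.2141, -0.3449, 0.059], [398, 325, 30, 17, 485])]
```

View pics/fin.png

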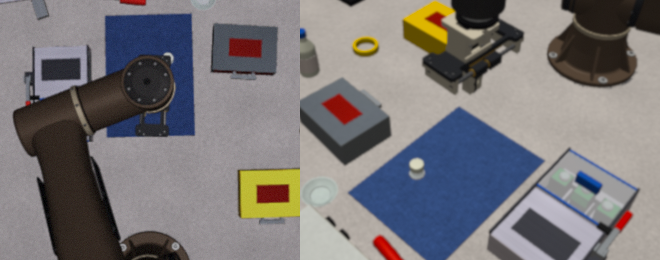

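The picture shows the drawer shut with its red front flush, the cover home, the clamp down, the jar untouched and the arm clear.

```bash
python3 -c "
from cell import sign_off
print(sign_off())"
```

```text
the job is handed in; nothing more can be done
None
```

The job is handed in at about 67 s: three green modules are in the carrier with the cover home and clamp down, and three red modules are in the drawer, which is shut; the last pictures and contact forces agree, but the hand-in returned no verdict.

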